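# Clear and fill the bench carrier, then lock it with its keeper bar

## Task

Get the two-bin carrier ready for the next bench: lift the wooden keeper bar straight up and level out of both of its U brackets and lay it flat on the bench, then take out what was left in the bins, the white parts tin from the wide one and the steel case ring from the narrow one, and stand both flat on the bench. Only then put every watch case that lies on the bench top (not those stored in the transport trays) in the wide bin, dial up, and every brass disc in the narrow bin, and finally lay the bar, grip up, back down in both brackets. Leave the loupe and the oil bottle where they stand.

Things in the scene. Friction and masses are not known exactly. Their poses are not given: they have to be found in the camera images.
- carrier: fixed aluminium base plate 124 (x) x 316 (y) x 6 mm high, origin under its centre on the bench, y along its length. At y = +148 and -148 mm stands a steel bracket plate (8 mm thick along y, 84 mm wide) with an open-topped U: seat 42 mm above the bench, two cheeks rising to 60 mm, 52 mm clear between them along x. The two bins sit on the plate, centred 69 mm to either side of the middle; which is on which side varies
- carrier_seat (a point): point midway between the two bracket seats, at seat height (42 mm above the bench), axes as the carrier's; the middle of the bar's underside belongs here
- wide_bin: the wider grey open-topped bin, fixed on the carrier: 112 (x) x 132 (y) x 32 mm outside, walls and floor 4 mm (104 x 124 mm inside), origin at the centre of its underside (6 mm above the bench; inner floor at 10 mm, rim at 38 mm), axes parallel to the carrier's
- narrow_bin: the narrower grey open-topped bin, fixed on the carrier: 112 (x) x 92 (y) x 32 mm outside, walls and floor 4 mm (104 x 84 mm inside), origin at the centre of its underside (6 mm above the bench; inner floor at 10 mm, rim at 38 mm), axes parallel to the carrier's
- bar_grip (a point): wooden keeper bar, about 0.2 kg: plank 332 mm (y) x 44 mm (x) x 12 mm with an upright grip block in the middle of its top, 18 mm (x) x 80 mm (y), from 12 to 44 mm above the underside. The point is in the grip block at the middle of the bar, 30 mm above the plank's underside; y along the bar, z up through the grip. At the start it lies in both brackets, its underside 42 mm above the bench
- bar_end_a (a point): point on the bar's axis 148 mm toward +y from its middle, half-way through the plank (6 mm above the underside)
- bar_end_b (a point): point on the bar's axis 148 mm toward -y from its middle, half-way through the plank (6 mm above the underside)
- tin_mid (a point): round white lidded parts tin, 50 mm across, 21 mm high, 60 g; at the start it stands in the wide bin under the bar, within 1 cm of the bin's middle; the point is its centre, 10.5 mm above its underside; z up. In the bin there is most room for fingers closing along the bin's y
- ring_mid (a point): open steel case ring, 43 mm across outside, 13 mm high, 50 g; at the start it lies in the narrow bin under the bar, within 1 cm of the bin's middle; the point is in the middle of its opening, 7 mm above its underside; z up. Grip it across the outside; in the bin there is room for fingers closing along the bin's x
- watch_a_mid (a point): steel watch case with black dial facing up, round body 44 mm across and 17 mm high with two short lugs (reaching 26 mm from the centre) on its -x side and the crown on a flank, 52x48 mm overall, 58 g; the point is the centre of the round body, 8.5 mm above its underside; x points away from the lugs, y across the flanks, z out of the dial. Best gripped across the flanks (fingers closing along its y). May be absent
- watch_b_mid (a point): steel watch case with black dial facing up, round body 44 mm across and 17 mm high with two short lugs (reaching 26 mm from the centre) on its -x side and the crown on a flank, 52x48 mm overall, 58 g; the point is the centre of the round body, 8.5 mm above its underside; x points away from the lugs, y across the flanks, z out of the dial. Best gripped across the flanks (fingers closing along its y). May be absent
- disc_a_mid (a point): flat brass-coloured dial disc, 30 mm across (29 to 31), 10 mm high; a cylinder lying flat on the bench; the point is its centre, 5 mm above its underside; 20 g. The same type as the other discs, whatever marks are on top. May be absent
- disc_b_mid (a point): flat brass-coloured dial disc, 30 mm across (29 to 31), 10 mm high; a cylinder lying flat on the bench; the point is its centre, 5 mm above its underside; 20 g. The same type as the other discs, whatever marks are on top. May be absent
- disc_c_mid (a point): flat brass-coloured dial disc, 30 mm across (29 to 31), 10 mm high; a cylinder lying flat on the bench; the point is its centre, 5 mm above its underside; 20 g. The same type as the other discs, whatever marks are on top. May be absent
- lever_press: fixed green lever press on the left of the bench, not used here but in the way of a wrist: origin on the bench under its base, base 126 mm wide (y); column and arm 50 mm wide from -20 to +105 mm along its x, up to 255 mm high; from the top of the arm a thin lever runs up toward -x to a red ball at x = -100, y = -27 mm, 315 mm above the bench
- case_tray_corner (a point): top of the near left corner of the fixed dark transport tray on the right, full of watches that are not part of the job; the tray is 55 mm high and covers 352 mm from here toward +x and 450 mm toward -y
- foam_tray_edge (a point): top of the middle of the left edge of the fixed grey transport tray on the right, nearer the robot, not part of the job; the tray is 66 mm high and covers 118 mm either way along x from here and 396 mm toward -y
- loupe_mid (a point): black eye loupe, 35 mm across, 34 mm high, standing on the bench; the point is half-way up. To be left alone
- bottle_mid (a point): small dropper oil bottle, 30 mm across, 95 mm high, standing on the bench; the point is 32 mm up. To be left alone
Things that resemble listed ones, but are neither listed nor needed, are in the scene too. What is shaped like the part that bears watch_a_mid but blue is not meant.

How it is judged (in metres and radians):
On the way, in this order (a step that is already met when the one before it is completed fails the run):
1. the bar has been lifted level out of both brackets, both ends clear of the cheeks together (height (world z) of each of bar_end_a, bar_end_b above 0.068 m and angle between bar_grip's own z axis and vertical below 0.25 rad and horizontal distance between bar_grip and carrier_seat below 0.05 m), for 0.1 s.
2. the bar lies flat on the bench, grip up, off the carrier (height (world z) of bar_grip below 0.036 m and angle between bar_grip's own z axis and vertical below 0.1 rad and linear speed of keeper_bar below 0.03 m/s), for 0.2 s.
3. the tin and the case ring stand flat on the bench, off the carrier (height (world z) of tin_mid below 0.0155 m and angle between each of tin_mid, ring_mid's own z axis and vertical below 0.15 rad and linear speed of each of tin, ring below 0.03 m/s and height (world z) of ring_mid below 0.012 m), for 0.2 s.
4. every watch case is in the wide bin, dial up, and every disc in the narrow bin (x of watch_a_mid in the frame of wide_bin between -0.052 and 0.052 m and y of watch_a_mid in the frame of wide_bin between -0.062 and 0.062 m and z of watch_a_mid in the frame of wide_bin between 0.004 and 0.032 m and linear speed of each of watch_a, watch_b, disc_a, disc_b, disc_c below 0.03 m/s and angle between each of watch_a_mid, watch_b_mid's own z axis and vertical below 0.3 rad and x of watch_b_mid in the frame of wide_bin between -0.052 and 0.052 m and y of watch_b_mid in the frame of wide_bin between -0.062 and 0.062 m and z of watch_b_mid in the frame of wide_bin between 0.004 and 0.032 m and x of disc_a_mid in the frame of narrow_bin between -0.052 and 0.052 m and y of disc_a_mid in the frame of narrow_bin between -0.042 and 0.042 m and z of disc_a_mid in the frame of narrow_bin between 0.004 and 0.032 m and x of disc_b_mid in the frame of narrow_bin between -0.052 and 0.052 m and y of disc_b_mid in the frame of narrow_bin between -0.042 and 0.042 m and z of disc_b_mid in the frame of narrow_bin between 0.004 and 0.032 m and x of disc_c_mid in the frame of narrow_bin between -0.052 and 0.052 m and y of disc_c_mid in the frame of narrow_bin between -0.042 and 0.042 m and z of disc_c_mid in the frame of narrow_bin between 0.004 and 0.032 m), for 0.2 s.
At the end, for the whole second after the job is handed in: Watch cases lie dial up (0.3 rad) in the wide bin and discs in the narrow bin, centres inside the walls and below the rim; tin and ring stand flat (0.15 rad) on the bench; the bar rests grip up in both brackets, its middle within 14 mm, seated to 4 mm, straight to 0.06 rad; all at rest (all of step 3 and all of step 4 and horizontal distance between bar_grip and carrier_seat below 0.014 m and z of bar_grip in the frame of carrier_seat between 0.026 and 0.034 m and angle between the y axis of bar_grip and the y axis of carrier_seat, either way round below 0.06 rad and angle between bar_grip's own z axis and vertical below 0.06 rad and linear speed of keeper_bar below 0.03 m/s); the robot touches nothing.
It fails at once if the loupe is moved by more than 3 cm (distance of loupe_mid from where it was at the start of the episode above 0.03 m).
It fails at once if the oil bottle is moved by more than 3 cm (distance of bottle_mid from where it was at the start of the episode above 0.03 m).
Of watch_a, watch_b, disc_a, disc_b, disc_c only 4 to 5 are there at a start; the rules pass over those that are not, and their reading is None.
At some moment in a run one of watch_a, watch_b, disc_a, disc_b, disc_c may be knocked a few centimetres aside while the robot is not near it.
Once in a run the grip may slacken for a moment while it holds something.
It also fails if it takes over 210 s, if anything falls off the work surface, if the arm or the gripper's body presses on something with over 40 N, if the wrist force passes 120 N, or if a joint passes its speed limit or range.

## Robot

A 7-joint arm with a two-finger parallel gripper is mounted at the origin on a cart in front of the work surface, level with it; the furniture and walls round the work are solid. World frame = base frame: x ahead of the robot, y to its left, z up, the work surface at z = 0. Lengths are in mm, angles in rad, forces in N, time in s.
With the tool pointing down it reaches from about 425 to 1025 mm from the base axis. Payload 9.4 kg.
Tool frame: the origin (TCP) lies at the very end of the fingers, on their centre line; the grasp point (between the pads) lies pinch_z behind it (pinch_z is the distance from the TCP to the grasp point, in mm); z points along the fingers, y is the direction in which the jaws open and shut (so a half turn about z gives the same grasp; the last joint's range is limited). The gripper opens to 85 mm and grips with 20 to 120 N. Pads are 22 mm wide; open, the fingers measure 114 mm over their backs; the gripper's body (76 mm by 85 mm) begins 54 mm behind the grasp point. The pads swing forward as they close: fully open they stand 13 mm farther back than shut.
Start: joints at [-1.194, 0.599, -0.003, 1.599, 0.002, 0.943, -0.08], TCP at [317.832, 651.619, 231.275] pointing down, gripper open.
Joint ranges: [-2.57, 2.57], [-0.35, 1.97], [-1.29, 1.29], [0.11, 2.56], [-1.05, 4.19], [0.11, 1.86], [-2.63, 2.63]. Speed limits (rad/s): [2.22, 2.22, 3.01, 3.01, 3.14, 3.14, 3.14].

## Interface

Orientations are given as a rotation vector (axis times angle).
In Python, from workcell import * gives the robot as it stands.
- The arm moves only by the tool apply_moves, never from a script. Its argument "deltas" is one flat list of numbers, 7 for each row, row after row: the shift along the world's x, y, z in cm, then the turn, a rotation vector about the world's x, y, z in degrees, then the closure in counts, from 0 (fully open) to 255 (shut). In form: [tx, ty, tz, ax, ay, az, gripper, tx, ty, tz, ax, ay, az, gripper, ...]. A call has 1 to 20 rows; each row is the pose to reach, as a shift and turn from the pose measured when the call began; what a row does not reach only later rows make up. A row lasts 1/12 s, in which the tool goes at most 41.7 mm and 7.16 degrees, less where a joint would pass 70% of its speed; a pose out of reach is approached as far as the arm can. A call with a gripper value outside its range is refused whole. The fingers move at their own pace and stop on an object; the grip force is fixed at half the most. Time passes only in rows, so rows that repeat a pose let the fingers close. It gives the time, the measured TCP pose, the force and the opening at its end, in the units of the state.
- get_obs(): the state, without advancing time (a new reading comes with each control period).
- read_camera(name): name is "side" or "top" or "wrist"; returns (picture, depth): 480x640x3 uint8, red, green, blue; 480x640 float32, mm along the optical axis (not along the pixel's ray), 0 where there is no reading.
- camera_info(name): a dict with "mtx" (3x3 intrinsics, pixels), "k1" (the pictures are not rectified: a ray, as slopes to the right and down, at radius r is drawn at 1 + k1 r^2 times it, then the intrinsics apply), "world_from_camera" (4x4, takes a point from camera to world coordinates). Camera axes: x right, y up, looking along -z (the intrinsics and any distortion apply to the point x, -y, -z); pixel columns grow to the right and rows downward; lengths in mm; the calibration is good to about 2 mm. A picture is of the moment at which its call begins: read the wrist's pose just before it. camera_info takes no time and is no camera call; for the wrist camera it gives the pose at the moment of the call.
- finish_job(): hands the job in, once; it reports no verdict.
Trained networks look in the newest picture that a camera, given by its name, has taken for a name from the list of things; names that differ only in an ending like _2 or _b are one class to them, and where a whole thing is asked for, a point or a joint stands for the part that bears it (a point fixed in the world has none). Each returns a list of dicts, best first, with "confidence" (0 to 1); they miss things now and then, are a little off and sometimes report something else, mostly with a low value. They report only what shows in the picture. A call takes as long as a camera call. They do not tell look-alikes from the thing itself.
- masks_of(camera, label): "region" (480x640 bool, what is visible of it) and "pixel" ([column, row] in pixels, amid what is visible of it).
The state is a dict: "time_s": time; "joints": joint angles; "joint_velocities": joint speeds; "tau": joint torques, N m; "ee_pos": TCP position; "tool_rot": TCP orientation; "wrist_force": force on the tool from outside, world axes, zero at the start; "torque": the same for the moment, N m; "finger_gap": opening from 0.0 (shut) to 1.0 (fully open).
Only numpy, scipy, OpenCV 4.12 (cv2) and the standard library are available. Lean on these libraries where they do the work, as an engineer would, in place of code of your own. Each camera call takes 0.05 s, during which the arm holds its last target.

## Working session

There is one attempt and no reset: what is moved stays moved. The work goes in short steps, Python scripts to look and compute and a tool call to move; the robot and the scene stay as the last step left them, time stands still between calls to the robot, and variables do not carry over. Pictures are saved under pics/ and viewed, and the job is handed in when it is done.

Besides the shell and the picture viewer there is one more tool, called after "Call:" by a JSON object that holds its "fn" and its "kwargs", one argument or row to a line. apply_moves: Moves the arm, as the interface text tells. Its arguments: {"type":"object","properties":{"deltas":{"type":"array"}},"required":["deltas"]}

```bash
ls; mkdir -p pics
python3 - <<'E'
from workcell import *
import cv2
print(get_obs())
for n in ("side","top","wrist"):
    p,d=read_camera(n); cv2.imwrite(f"pics/{n}0.png",p[:,:,::-1]); i=camera_info(n); print(n,i)
E
```

```text
pics
{'time_s': 0.0, 'joints': array([-1.19370229,  0.60014126, -0.00256138,  1.60011586,  0.00180968,
        0.94285224, -0.0797863 ]), 'joint_velocities': array([ 0.00137597,  0.00074487,  0.00183474, -0.00031949,  0.00014564,
       -0.00058943,  0.00030703]), 'tau': array([-1.30608264e-04, -7.76438212e+01,  1.56503141e+00, -2.58014399e+01,
        1.24352396e-02,  8.63847672e-03,  1.55323784e-05]), 'ee_pos': array([317.63299485, 651.21633079, 230.41001912]), 'tool_rot': array([-7.06528874e-01, -3.06090228e+00,  2.35676236e-03]), 'wrist_force': array([0.15067516, 0.16003515, 0.01057331]), 'torque': array([ 0.00893913, -0.00068482, -0.03059449]), 'finger_gap': 0.9983409405465756}
side {'mtx': array([[601.79975957,   0.        , 315.30767841],
       [  0.        , 601.79975957, 236.52836314],
       [  0.        ,   0.        ,   1.        ]]), 'k1': -0.06452728311139225, 'world_from_camera': array([[ 8.20992976e-01,  3.90099667e-01, -4.16884615e-01,
         3.10068824e+01],
       [-5.70901660e-01,  5.52644993e-01, -6.07169504e-01,
        -9.11393804e+02],
       [-6.46742607e-
[... 568 characters left out ...]
94461e-02,  9.99202033e-01,
         1.38588573e+03],
       [ 0.00000000e+00,  0.00000000e+00,  0.00000000e+00,
         1.00000000e+00]])}
wrist {'mtx': array([[371.69846732,   0.        , 321.50723511],
       [  0.        , 371.69846732, 232.56505711],
       [  0.        ,   0.        ,   1.        ]]), 'k1': 0.001370074027595349, 'world_from_camera': array([[ 4.38397945e-01, -8.55971876e-01, -2.74079165e-01,
         2.48148981e+02],
       [ 8.98779924e-01,  4.17050088e-01,  1.35143893e-01,
         6.85269400e+02],
       [-1.37463171e-03, -3.05583656e-01,  9.52164240e-01,
         3.73287437e+02],
       [ 0.00000000e+00,  0.00000000e+00,  0.00000000e+00,
         1.00000000e+00]])}
```

View pics/top0.png

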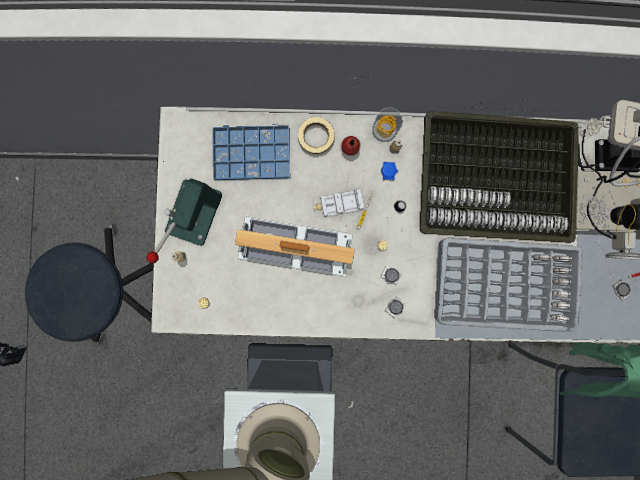

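View pics/side0.png

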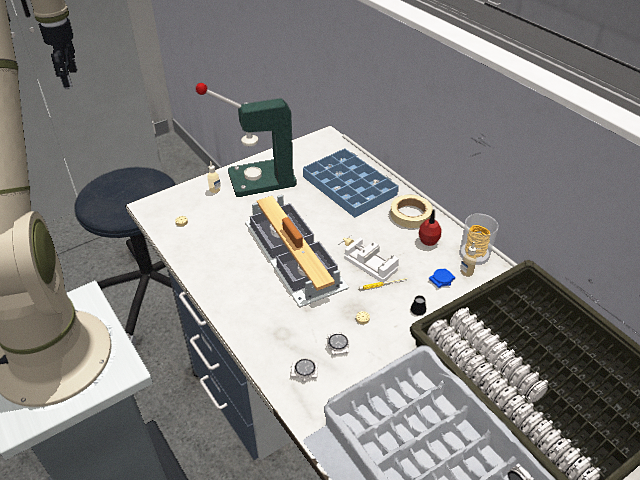

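View pics/wrist0.png

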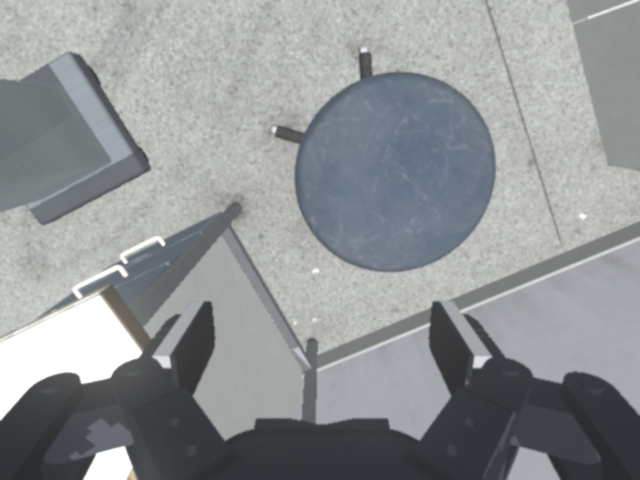

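```bash
cat > h.py <<'E'
from workcell import *
import numpy as np, cv2
from scipy.spatial.transform import Rotation as R
def ray(info,px):
    K=info['mtx'];k1=info['k1']
    d=np.array([(px[0]-K[0,2])/K[0,0],(px[1]-K[1,2])/K[1,1]]);u=d.copy()
    for _ in range(10): u=d/(1+k1*(u@u))
    return u
def atz(info,px,z):
    u=ray(info,px);T=info['world_from_camera'];v=T[:3,:3]@np.array([u[0],-u[1],-1]);o=T[:3,3]
    return o+v*(z-o[2])/v[2]
def atd(info,px,dep):
    u=ray(info,px);T=info['world_from_camera'];return T[:3,:3]@(np.array([u[0],-u[1],-1])*dep)+T[:3,3]
def cloud(info,dep):
    K=info['mtx'];k1=info['k1'];c,r=np.meshgrid(np.arange(640),np.arange(480))
    d=np.stack([(c-K[0,2])/K[0,0],(r-K[1,2])/K[1,1]],-1);u=d.copy()
    for _ in range(10): u=d/(1+k1*(u**2).sum(-1,keepdims=True))
    P=np.stack([u[...,0],-u[...,1],-np.ones_like(u[...,0])],-1)*dep[...,None]
    T=info['world_from_camera'];return P@T[:3,:3].T+T[:3,3]
def px(info,p):
    T=info['world_from_camera'];q=T[:3,:3].T@(np.array(p)-T[:3,3]);u=np.array([q[0],-q[1]])/-q[2]
    u=u*(1+info['k1']*(u@u));K=info['mtx'];return np.array([u[0]*K[0,0]+K[0,2],u[1]*K[1,1]+K[1,2]])
def snap(n,f=None,crop=None,s=1):
    info=camera_info(n);p,d=read_camera(n)
    if f:
        q=p
        if crop: q=q[crop[1]:crop[3],crop[0]:crop[2]]
        q=cv2.resize(q,None,fx=s,fy=s,interpolation=cv2.INTER_CUBIC);cv2.imwrite('pics/'+f,q[:,:,::-1].copy())
    return info,p,d
def st():
    o=get_obs();Rm=R.from_rotvec(o['tool_rot']).as_matrix()
    print('t',round(o['time_s'],2),'tcp',o['ee_pos'].round(1),'toolz',Rm[:,2].round(3),'yaxis deg',round(np.degrees(np.arctan2(Rm[1,1],Rm[0,1])),2),'F',o['wrist_force'].round(1),'gap',round(o['finger_gap'],3),'j7',o['joints'].round(2))
    return o,Rm
E
python3 - <<'E'
from h import *
st()
info,p,d=snap('top','topc.png',(150,100,450,340),2.6)
C=cloud(info,d)
for l in ['watch_a_mid','disc_a_mid','bar_grip','carrier','wide_bin','narrow_bin','tin_mid','ring_mid','loupe_mid','bottle_mid','lever_press']:
    for m in masks_of('top',l)[:5]:
        r=m['region'];c=m['pixel'];print(l,round(m['confidence'],2),c,r.sum(),np.median(C[r],axis=0).round(1), atz(info,c,0).round(1))
snap('side','sidec.png',(120,120,520,440),2)
E
```

```text
t 0.15 tcp [317.7 651.3 230.6] toolz [-0.    -0.001 -1.   ] yaxis deg 64.0 F [ 0.1  0.6 -0.3] gap 1.004 j7 [-1.19  0.6  -0.    1.6   0.    0.94 -0.08]
watch_a_mid 0.79 [390.6, 170.8] 228 [ 794.2 -299.2   16.6] [ 797.9 -307.3    0. ]
watch_a_mid 0.76 [395.6, 308.7] 282 [ 403.3 -327.4   16.3] [ 396.3 -329.8    0. ]
bar_grip 0.82 [292.2, 244.9] 1778 [568.7 -31.2  54.7] [573.1 -25.5   0. ]
bar_grip 0.28 [181.1, 256.2] 134 [531.6 290.   48.3] [531.6 296.6   0. ]
carrier 0.76 [303.7, 238.6] 771 [575.5 -56.    7.2] [592.3 -58.4   0. ]
wide_bin 0.83 [269.5, 231.9] 1097 [597.7  36.6  11.2] [609.1  41.4   0. ]
narrow_bin 0.81 [317.2, 243.6] 731 [585.8 -99.7  11.1] [578.8 -97.9   0. ]
loupe_mid 0.39 [293.1, 244.0] 1811 [569.4 -32.6  54.7] [575.8 -28.1   0. ]
```

View pics/topc.png

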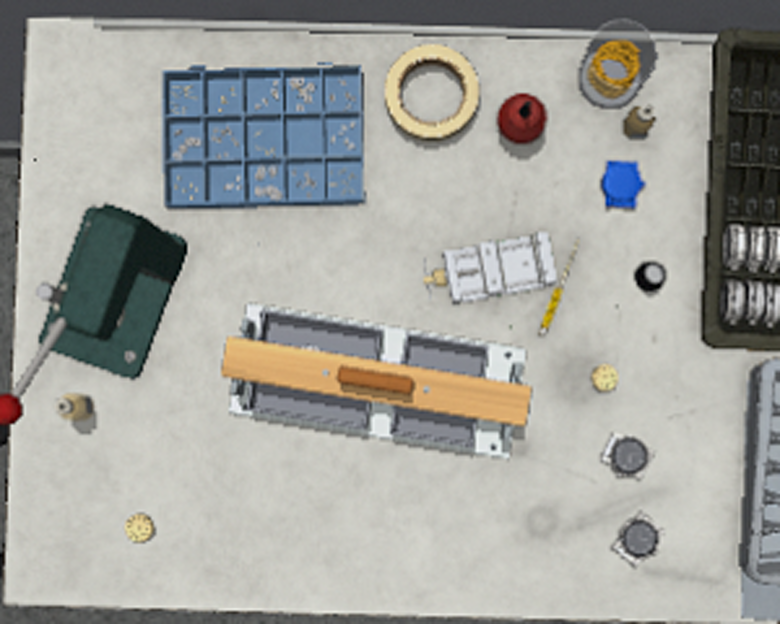

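View pics/sidec.png

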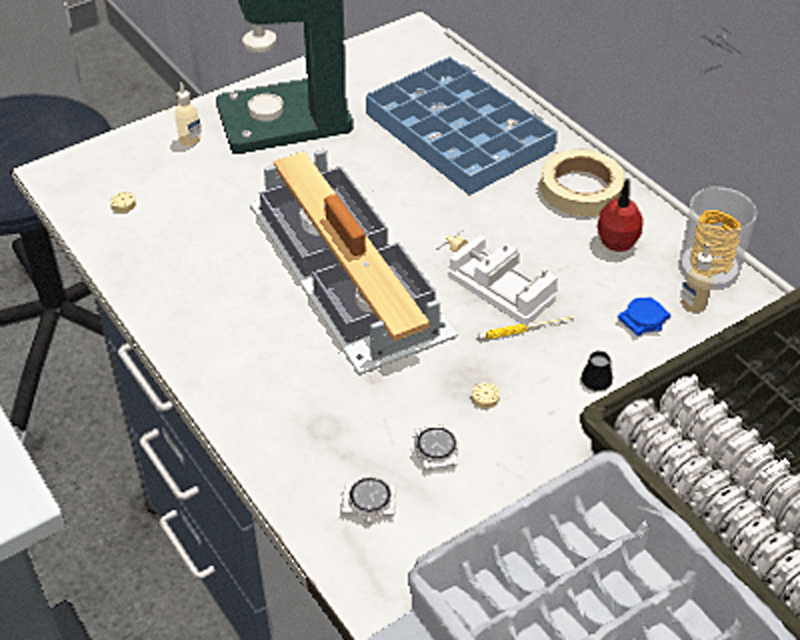

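Run:
```python
import workcell; print([x for x in dir(workcell) if not x.startswith('__')]); print(getattr(workcell,'pinch_z',None))
from h import *
info,p,d=snap('top')
C=cloud(info,d)
def rect(mask,z=None):
    c,r=np.nonzero(mask.T)[0],np.nonzero(mask.T)[1]
    cc=C[mask][:,:2].astype(np.float32)
    (cx,cy),(w,h),a=cv2.minAreaRect(cc);print('rect',round(cx,1),round(cy,1),round(w,1),round(h,1),round(a,2),len(cc))
z=C[...,2]; near=(abs(C[...,0]-570)<120)&(abs(C[...,1]+30)<190)
m=near&(abs(z-54)<4);  hsv=cv2.cvtColor(p,cv2.COLOR_RGB2HSV); m&=(hsv[...,1]>80)
rect(m); P=C[m]; print(P.mean(0)); u,s,v=np.linalg.svd(P[:,:2]-P[:,:2].mean(0),full_matrices=False);print(v[0],np.degrees(np.arctan2(v[0,1],v[0,0])))
g=near&(z>78)&(z<95); rect(g); print(C[g].mean(0))
b=near&(abs(z-60)<3)&(hsv[...,1]<60); print(C[b].round(0)[:40])
bm=near&(abs(z-38)<4)&(hsv[...,1]<80); rect(bm)
pl=near&(abs(z-6)<2.5); rect(pl)
print('bench z',np.median(z[(abs(C[...,0]-450)<40)&(abs(C[...,1]-50)<60)]))
for n,q in dict(d1=(204,302.5),d2=(382.5,245),w1=(391,275),w2=(396,307),bot=(178,257),loupe=(401,206)).items():
    print(n,atz(info,q,10 if n[0]=='d' else 17).round(1))
```

```text
['IKError', 'camera_info', 'finish_job', 'get_obs', 'masks_of', 'pinch_z', 'read_camera']
18.700000000000003
rect 568.7 -33.5 329.6 43.1 82.07 1372
[568.14521472 -31.845345    54.15765764]
[-0.13586086 -0.99072793] -97.80840241422885
rect 569.1 -33.5 79.1 17.6 82.16 188
[568.95111439 -33.89629797  86.01614063]
[[ 631.  111.   57.]
 [ 631.  108.   60.]
 [ 631.  105.   60.]
 [ 628.  108.   61.]
 [ 629.  105.   57.]
 [ 626.  111.   57.]
 [ 626.  108.   61.]
 [ 623.  108.   60.]
 [ 623.  105.   60.]
 [ 620.  110.   60.]
 [ 620.  108.   59.]
 [ 617.  110.   59.]
 [ 602.   52.   57.]
 [ 588.  -52.   58.]
 [ 592. -183.   58.]
 [ 592. -185.   61.]
 [ 589. -182.   59.]
 [ 586. -185.   59.]
 [ 586. -188.   58.]
 [ 583. -183.   58.]
 [ 583. -185.   59.]
 [ 581. -183.   59.]
 [ 580. -185.   62.]
 [ 572.   20.   58.]
 [ 578. -183.   60.]
 [ 578. -186.   59.]
 [ 574. -152.   58.]
 [ 564.  120.   58.]
 [ 564.  114.   59.]
 [ 561.  119.   61.]
 [ 561.  117.   58.]
 [ 561.  114.   59.]
 [ 559.  119.   60.]
 [ 559.  117.   61.]
 [ 556.  119.   60.]
 [ 556.  117.   60.]
 [ 556.  114.   58.]
 [ 553.  122.   62.]
 [ 553.  116.   60.]
 [ 559.  -89.   58.]]
rect 593.5 -52.8 187.3 335.4 0.96 364
rect 570.1 -29.9 239.6 379.0 0.07 1608
bench z -0.12252950019274067
d1 [400.4 223.   10. ]
d2 [ 579.4 -286.2   10. ]
w1 [ 493.8 -311.4   17. ]
w2 [ 402.8 -327.8   17. ]
bot [529.  300.9  17. ]
loupe [ 693.1 -336.4   17. ]
```

Run:
```python
from h import *
info,p,d=snap('top');C=cloud(info,d);z=C[...,2]
m=(C[...,1]>120)&(C[...,0]>300)&(z>150)&(z<400)&(C[...,1]<420)
P=C[m];print(len(P),P.min(0),P.max(0))
b=m&(p[...,0]>120)&(p[...,1]<60);print('ball',C[b].mean(0),C[b].max(0))
m2=m&(z>235)&(z<265);P=C[m2];print(P.min(0),P.max(0),cv2.minAreaRect(P[:,:2].astype(np.float32)))
```

```text
6787 [515.18966581 120.14259653 150.00401852] [981.89493455 419.94184787 399.98917259]
ball [526.89157101 276.1371137  326.44579283] [535.58152958 284.31785255 331.46035389]
[591.29365129 120.14259653 235.04195055] [981.648599   419.73536743 264.89594006] ((786.4375610351562, 270.0515441894531), (299.59173583984375, 390.2764587402344), 89.9663314819336)
```

Call:
{"fn": "apply_moves", "kwargs": {
  "deltas": [1.2, -32.1, 0, 0, 0, -35, 0, 1.2, -32.1, 0, 0, 0, -35, 0, 1.2, -32.1, 0, 0, 0, -35, 0, 1.2, -32.1, 0, 0, 0, -35, 0, 1.2, -32.1, 0, 0, 0, -35, 0, 1.2, -32.1, 0, 0, 0, -35, 0, 1.2, -32.1, 0, 0, 0, -35, 0, 1.2, -32.1, 0, 0, 0, -35, 0, 8.2, -53.1, 0, 0, 0, -60, 0, 8.2, -53.1, 0, 0, 0, -60, 0, 8.2, -53.1, 0, 0, 0, -60, 0, 8.2, -53.1, 0, 0, 0, -60, 0, 8.2, -53.1, 0, 0, 0, -60, 0, 25.1, -68.5, -4, 0, 0, -71.9, 0, 25.1, -68.5, -4, 0, 0, -71.9, 0, 25.1, -68.5, -4, 0, 0, -71.9, 0, 25.1, -68.5, -4, 0, 0, -71.9, 0, 25.1, -68.5, -4, 0, 0, -71.9, 0, 25.1, -68.5, -4, 0, 0, -71.9, 0, 25.1, -68.5, -4, 0, 0, -71.9, 0]
}}

```text
time_s: 2.57
ee_pos: [573.2, -39.4, 190.7]
tool_rot: [2.372, 2.053, 0.0]
wrist_force: [-0.8, -0.7, 0.8]
finger_gap: 1.001
```

Run:
```python
from h import *
st()
info,p,d=snap('wrist','w1.png');C=cloud(info,d);z=C[...,2]
near=(abs(C[...,0]-570)<120)&(abs(C[...,1]+30)<190)
g=near&(z>78)&(z<95);print(cv2.minAreaRect(C[g][:,:2].astype(np.float32)),np.median(C[g],axis=0))
```

```text
t 2.57 tcp [573.2 -39.4 190.7] toolz [ 0.003 -0.003 -1.   ] yaxis deg -8.23 F [-0.8 -0.7  0.8] gap 1.001 j7 [-0.29  0.49  0.37  2.01 -0.27  0.69  0.1 ]
((570.274658203125, -33.15493392944336), (79.0531997680664, 17.646657943725586), 82.03553009033203) [570.94753025 -29.72755858  85.73323636]
```

View pics/w1.png

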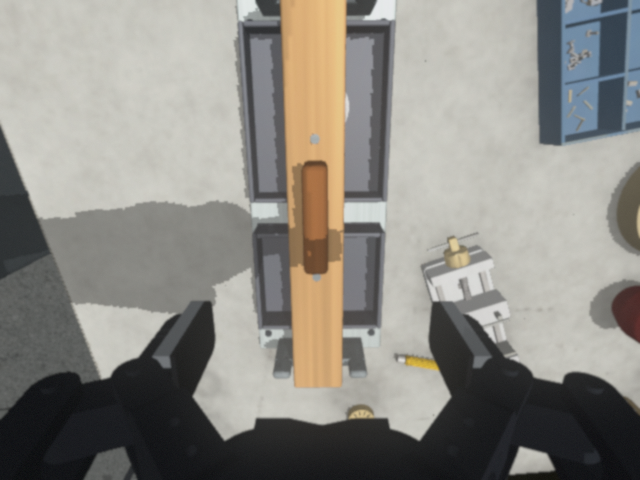

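Call:
{"fn": "apply_moves", "kwargs": {
  "deltas": [-0.37, 0.61, -4, 0, 0, 0.3, 0, -0.37, 0.61, -8, 0, 0, 0.3, 0, -0.37, 0.61, -11, 0, 0, 0.3, 0, -0.37, 0.61, -13, 0, 0, 0.3, 0, -0.37, 0.61, -13.2, 0, 0, 0.3, 0, -0.37, 0.61, -13.2, 0, 0, 0.3, 0, -0.37, 0.61, -13.2, 0, 0, 0.3, 0, -0.37, 0.61, -13.2, 0, 0, 0.3, 0, -0.37, 0.61, -13.2, 0, 0, 0.3, 255, -0.37, 0.61, -13.2, 0, 0, 0.3, 255, -0.37, 0.61, -13.2, 0, 0, 0.3, 255, -0.37, 0.61, -13.2, 0, 0, 0.3, 255, -0.37, 0.61, -13.2, 0, 0, 0.3, 255, -0.37, 0.61, -13.2, 0, 0, 0.3, 255, -0.37, 0.61, -13.2, 0, 0, 0.3, 255, -0.37, 0.61, -13.2, 0, 0, 0.3, 255, -0.37, 0.61, -13.2, 0, 0, 0.3, 255, -0.37, 0.61, -13.2, 0, 0, 0.3, 255]
}}

```text
time_s: 4.12
ee_pos: [568.2, -30.8, 59.2]
tool_rot: [2.366, 2.062, 0.002]
wrist_force: [2.8, -0.4, 6.6]
finger_gap: 0.201
```

Run:
```python
from h import *
st()
```

```text
t 4.12 tcp [568.2 -30.8  59.2] toolz [ 0.003 -0.002 -1.   ] yaxis deg -7.86 F [ 2.8 -0.4  6.6] gap 0.201 j7 [-0.2   0.68  0.23  2.1  -0.37  0.4   0.19]
```

Call:
{"fn": "apply_moves", "kwargs": {
  "deltas": [0, 0, 1, 0, 0, 0, 255, 0, 0, 2, 0, 0, 0, 255, 0, 0, 3, 0, 0, 0, 255, 0, 0, 4.5, 0, 0, 0, 255, 0, 0, 6, 0, 0, 0, 255, 0, 0, 7.5, 0, 0, 0, 255, 0, 0, 8, 0, 0, 0, 255, 0, 0, 8, 0, 0, 0, 255, 0, 0, 8, 0, 0, 0, 255, 0, 0, 8, 0, 0, 0, 255]
}}

```text
time_s: 4.95
ee_pos: [567.5, -30.6, 138.6]
tool_rot: [2.366, 2.062, 0.0]
wrist_force: [-0.3, 1.2, -2.5]
finger_gap: 0.201
```

Run:
```python
from h import *
st()
info,p,d=snap('top','t2.png',(150,100,450,340),2.6);C=cloud(info,d);z=C[...,2]
hsv=cv2.cvtColor(p,cv2.COLOR_RGB2HSV)
m=(hsv[...,1]>80)&(z>90)&(z<170)&(abs(C[...,1]+30)<190)&(abs(C[...,0]-570)<120)
P=C[m];A=np.c_[P[:,:2]-P[:,:2].mean(0),np.ones(len(P))];print(np.linalg.lstsq(A,P[:,2],rcond=None)[0],P.mean(0))
snap('side','s2.png',(120,120,520,440),2)
```

```text
t 4.95 tcp [567.5 -30.6 138.6] toolz [ 0.002 -0.002 -1.   ] yaxis deg -7.85 F [-0.3  1.2 -2.5] gap 0.201 j7 [-0.27  0.56  0.32  2.06 -0.31  0.57  0.14]
[ 1.08564159e-02 -3.24770261e-03  1.33762331e+02] [562.48401018 -54.94263014 133.76233122]
```

View pics/s2.png

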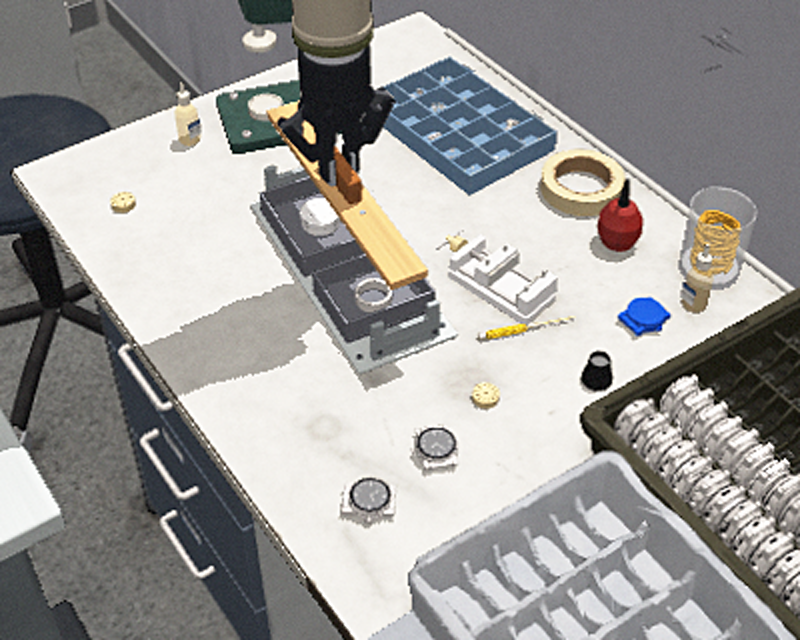

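View pics/t2.png

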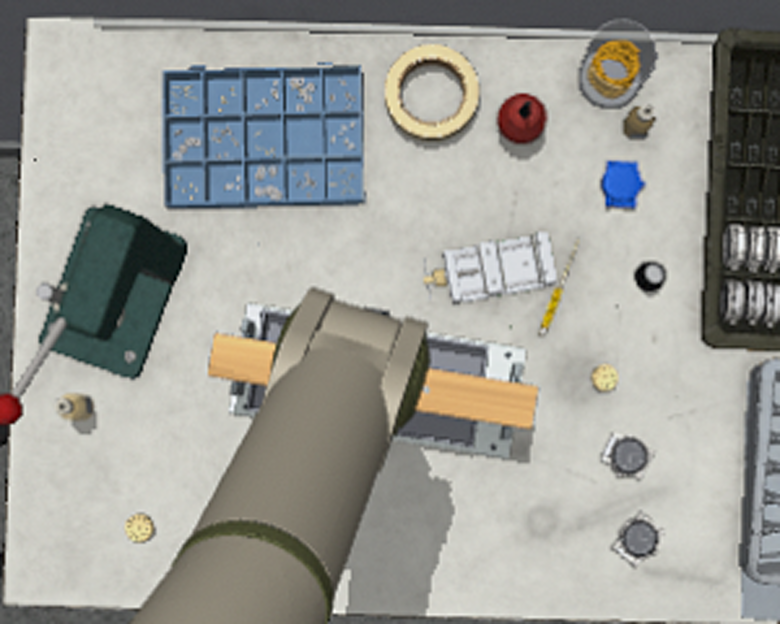

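Call:
{"fn": "apply_moves", "kwargs": {
  "deltas": [-4, 1, 0, 0, 0, 0, 255, -8, 2, 0, 0, 0, 0, 255, -12, 3, 0, 0, 0, 0, 255, -12.8, 3, 0, 0, 0, 0, 255, -12.8, 3, 0, 0, 0, 0, 255, -12.8, 3, -2, 0, 0, 0, 255, -12.8, 3, -5, 0, 0, 0, 255, -12.8, 3, -8, 0, 0, 0, 255, -12.8, 3, -10, 0, 0, 0, 255, -12.8, 3, -11, 0, 0, 0, 255, -12.8, 3, -11.5, 0, 0, 0, 255, -12.8, 3, -11.8, 0, 0, 0, 255, -12.8, 3, -12, 0, 0, 0, 255, -12.8, 3, -12, 0, 0, 0, 255, -12.8, 3, -12, 0, 0, 0, 255]
}}

```text
time_s: 6.3
ee_pos: [440.7, -0.9, 17.9]
tool_rot: [2.369, 2.06, -0.0]
wrist_force: [-0.5, 0.4, -1.2]
finger_gap: 0.201
```

Run:
```python
from h import *
st()
```

```text
t 6.3 tcp [440.7  -0.9  17.9] toolz [ 0.001 -0.002 -1.   ] yaxis deg -7.96 F [-0.5  0.4 -1.2] gap 0.201 j7 [-0.23  0.69  0.15  2.4  -1.04  0.11  0.79]
```

Call:
{"fn": "apply_moves", "kwargs": {
  "deltas": [0, 0, -0.1, 0, 0, 0, 255, 0, 0, -0.1, 0, 0, 0, 255, 0, 0, -0.1, 0, 0, 0, 0, 0, 0, -0.1, 0, 0, 0, 0, 0, 0, -0.1, 0, 0, 0, 0, 0, 0, -0.1, 0, 0, 0, 0, 0, 0, -0.1, 0, 0, 0, 0, 0, 0, -0.1, 0, 0, 0, 0, 0, 0, 2, 0, 0, 0, 0, 0, 0, 5, 0, 0, 0, 0, 2, 0, 8, 0, 0, 0, 0, 5, 0, 12, 0, 0, 0, 0, 9, 0, 16, 0, 0, 0, 0, 9, 0, 17, 0, 0, 0, 0]
}}

```text
time_s: 7.47
ee_pos: [533.3, -0.6, 190.6]
tool_rot: [2.365, 2.06, 0.001]
wrist_force: [1.3, 0.1, -1.0]
finger_gap: 1.002
```

Run:
```python
from h import *
st()
info,p,d=snap('top','t3.png',(150,100,450,340),2.6);C=cloud(info,d);z=C[...,2]
hsv=cv2.cvtColor(p,cv2.COLOR_RGB2HSV)
m=(hsv[...,1]>80)&(z>8)&(z<17)&(abs(C[...,1])<190)&(abs(C[...,0]-440)<50)
print('bar',cv2.minAreaRect(C[m][:,:2].astype(np.float32)))
info,p,d=snap('wrist','w3.png')
```

```text
t 7.47 tcp [533.3  -0.6 190.6] toolz [ 0.004 -0.004 -1.   ] yaxis deg -7.9 F [ 1.3  0.1 -1. ] gap 1.002 j7 [-0.66  0.55  0.83  2.11 -0.61  0.73  0.43]
bar ((430.718017578125, -67.89832305908203), (199.16151428222656, 42.718292236328125), 81.8628158569336)
```

View pics/w3.png

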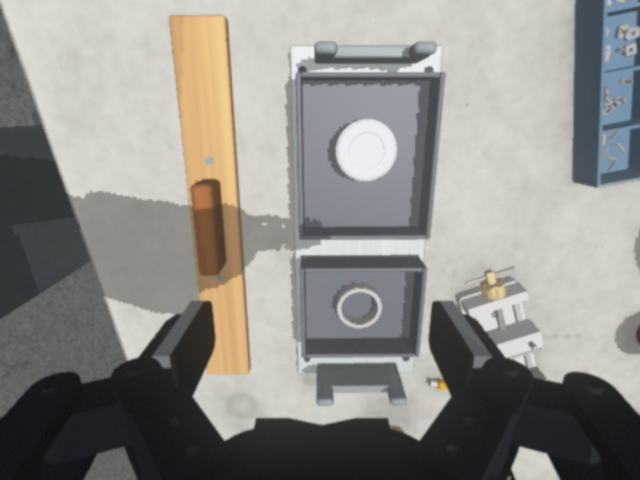

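View pics/t3.png

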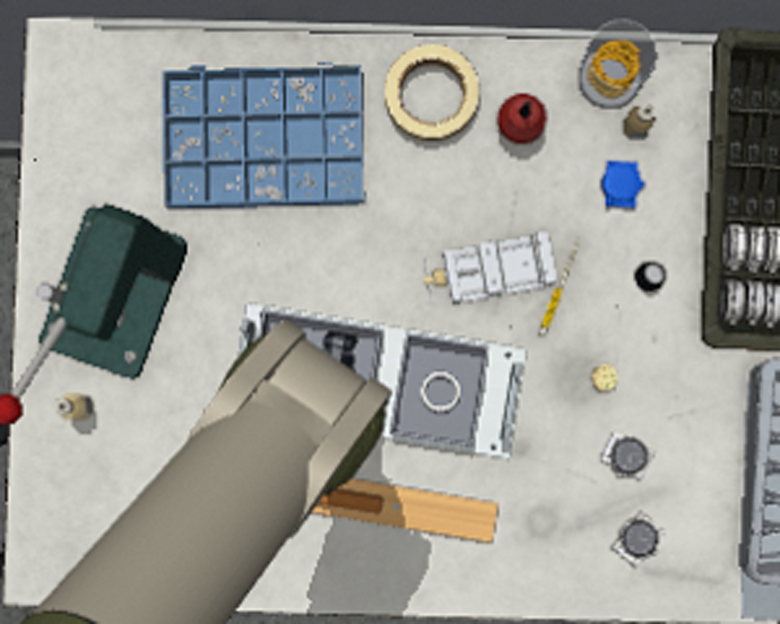

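Run:
```python
from h import *
st()
for cam in ('wrist','top'):
    info,p,d=snap(cam);C=cloud(info,d).reshape(-1,3);hs=cv2.cvtColor(p,cv2.COLOR_RGB2HSV).reshape(-1,3)
    c0=np.array([569.5,-33.3]);a=np.radians(-7.95);ex=np.array([np.cos(a),np.sin(a)]);ey=np.array([-ex[1],ex[0]])
    L=np.c_[(C[:,:2]-c0)@ex,(C[:,:2]-c0)@ey];z=C[:,2]
    s=hs[:,1]<80
    def show(n,m):
        if m.sum()>5: 
            q=L[m];print(cam,n,m.sum(),'min',np.percentile(q,1,0).round(1),'max',np.percentile(q,99,0).round(1),'z',np.median(z[m]).round(1))
    for sg in (1,-1):
        show('cheeks y%+d'%sg,s&(abs(z-60)<2.5)&(abs(L[:,1]-sg*148)<9)&(abs(L[:,0])<50))
        show(' inner gap seat',s&(abs(z-42)<2)&(abs(L[:,1]-sg*148)<9)&(abs(L[:,0])<30))
    show('wide rim',s&(abs(z-38)<2)&(abs(L[:,0])<62)&(L[:,1]>-4)&(L[:,1]<140))
    show('narrow rim',s&(abs(z-38)<2)&(abs(L[:,0])<62)&(L[:,1]<-14)&(L[:,1]>-140))
    show('plate',(abs(z-6)<2)&(abs(L[:,0])<75)&(abs(L[:,1])<175))
    for n,z0,zt,l in (('tin',31,27,69),('ring',23,20,-69)):
        m=(z>zt)&(z<z0+4)&(abs(L[:,0])<42)&(abs(L[:,1]-l)<36)
        if m.sum()>8:
            (cx,cy),r=cv2.minEnclosingCircle(C[m][:,:2].astype(np.float32));print(cam,n,cx,cy,r,'mean',C[m].mean(0).round(1),'local',(np.array([cx,cy])-c0)@ex,(np.array([cx,cy])-c0)@ey)
```

```text
t 7.57 tcp [535.3  -0.8 191.5] toolz [ 0.009 -0.003 -1.   ] yaxis deg -7.86 F [-0.5  0.4 -0.8] gap 1.001 j7 [-0.66  0.55  0.83  2.11 -0.61  0.73  0.43]
wrist cheeks y+1 534 min [-38.2 143.9] max [ 43.4 151.4] z 59.5
wrist  inner gap seat 921 min [-23.8 143.8] max [ 28.8 151.6] z 41.9
wrist cheeks y-1 236 min [ -37.5 -150.7] max [  43.8 -143.1] z 59.4
wrist  inner gap seat 441 min [ -28.4 -151.9] max [  29.2 -143.2] z 42.0
wrist wide rim 3085 min [-53.    3.2] max [ 58.5 134.2] z 37.9
wrist narrow rim 1782 min [ -52.5 -114.4] max [ 58.6 -22.8] z 37.9
wrist plate 6405 min [ -58.7 -154.7] max [ 63.5 155.6] z 6.2
wrist tin 582.5779418945312 41.88469696044922 24.925453186035156 mean [582.4  42.7  30.9] local 2.553540725230155 76.27090304300788
wrist ring 562.0006713867188 -103.0198974609375 21.59912109375 mean [ 561.9 -102.2   23.6] local 2.2156270248532364 -70.08705321598532
top cheeks y+1 8 min [ 27.5 146.3] max [ 41.4 150.2] z 59.5
top  inner gap seat 14 min [ -1.7 144.5] max [ 25.1 152.2] z 41.3
top cheeks y-1 23 min [ -38.6 -151.7] max [  42.2 -143.9] z 60.1
top  inner gap seat 31 min [ -23.3 -151.8] max [  24.9 -144.2] z 42.2
top wide rim 57 min [0.1 3.2] max [ 57.3 134.5] z 37.7
top narrow rim 110 min [ -54.  -114.5] max [ 57.2 -23.1] z 38.0
top plate 813 min [ -70.9 -168.1] max [ 72.7 157. ] z 6.2
top ring 560.5659790039062 -103.78298950195312 21.50199317932129 mean [ 559.7 -105.1   24.1] local 0.9002656678259733 -71.04124197970087
```

```bash
cat >> h.py <<'E'
def to(x,y,z,ydeg):
    o,Rm=st();a=np.radians(ydeg)
    Y=np.array([np.cos(a),np.sin(a),0]);Z=np.array([0,0,-1.]);X=np.cross(Y,Z)
    T=np.stack([X,Y,Z],1);rv=np.degrees(R.from_matrix(T@Rm.T).as_rotvec())
    print('delta cm',((np.array([x,y,z])-o['ee_pos'])/10).round(2),'rot',rv.round(1))
E
python3 - <<'E'
from h import *
to(582.6,41.9,110,82.05)
E
```

```text
t 7.67 tcp [ 5.305e+02 -4.000e-01  1.879e+02] toolz [ 0.002 -0.002 -1.   ] yaxis deg -7.91 F [-0.6  0.1 -1.1] gap 1.002 j7 [-0.66  0.55  0.82  2.12 -0.61  0.72  0.43]
delta cm [ 5.21  4.23 -7.79] rot [-0.   0.1 90. ]
```

Call:
{"fn": "apply_moves", "kwargs": {
  "deltas": [2.6, 2.1, -3, 0, 0, 7, 64, 5.2, 4.2, -7.8, 0, 0, 14, 64, 5.2, 4.2, -7.8, 0, 0, 21, 64, 5.2, 4.2, -7.8, 0, 0, 28, 64, 5.2, 4.2, -7.8, 0, 0, 35, 64, 5.2, 4.2, -7.8, 0, 0, 42, 64, 5.2, 4.2, -7.8, 0, 0, 49, 64, 5.2, 4.2, -7.8, 0, 0, 56, 64, 5.2, 4.2, -7.8, 0, 0, 63, 64, 5.2, 4.2, -7.8, 0, 0, 70, 64, 5.2, 4.2, -7.8, 0, 0, 77, 64, 5.2, 4.2, -7.8, 0, 0, 84, 64, 5.2, 4.2, -7.8, 0, 0, 90, 64, 5.2, 4.2, -7.8, 0, 0, 90, 64, 5.2, 4.2, -7.8, 0, 0, 90, 64, 5.2, 4.2, -7.8, 0, 0, 90, 64]
}}

```text
time_s: 9.0
ee_pos: [581.4, 41.4, 109.2]
tool_rot: [-0.223, -3.133, -0.003]
wrist_force: [0.0, -0.7, 0.4]
finger_gap: 0.747
```

Run:
```python
from h import *
to(582.6,41.9,10,82.05)
info,p,d=snap('wrist','w4.png');C=cloud(info,d).reshape(-1,3)
m=(C[:,2]>27)&(C[:,2]<35)&(abs(C[:,0]-582)<40)&(abs(C[:,1]-42)<40)
print(m.sum(),cv2.minEnclosingCircle(C[m][:,:2].astype(np.float32)) if m.sum()>5 else 0)
```

```text
t 9.0 tcp [581.4  41.4 109.2] toolz [-0.     0.002 -1.   ] yaxis deg 81.86 F [ 0.  -0.7  0.4] gap 0.747 j7 [-0.33  0.61  0.25  2.04 -0.29  0.52  1.55]
delta cm [ 0.12  0.05 -9.92] rot [-0.1 -0.   0.2]
4560 ((582.3385620117188, 41.994873046875), 24.915925979614258)
```

View pics/w4.png

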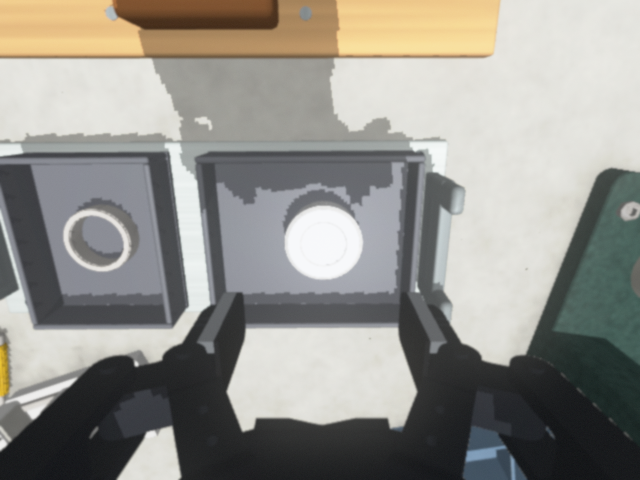

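Call:
{"fn": "apply_moves", "kwargs": {
  "deltas": [0.1, 0.05, -3, 0, 0, 0.2, 64, 0.1, 0.05, -6, 0, 0, 0.2, 64, 0.1, 0.05, -8, 0, 0, 0.2, 64, 0.1, 0.05, -9.2, 0, 0, 0.2, 64, 0.1, 0.05, -9.8, 0, 0, 0.2, 64, 0.1, 0.05, -9.8, 0, 0, 0.2, 64, 0.1, 0.05, -9.8, 0, 0, 0.2, 64, 0.1, 0.05, -9.8, 0, 0, 0.2, 255, 0.1, 0.05, -9.8, 0, 0, 0.2, 255, 0.1, 0.05, -9.8, 0, 0, 0.2, 255, 0.1, 0.05, -9.8, 0, 0, 0.2, 255, 0.1, 0.05, -9.8, 0, 0, 0.2, 255, 0.1, 0.05, -9.8, 0, 0, 0.2, 255, 0.1, 0.05, -9.8, 0, 0, 0.2, 255]
}}

```text
time_s: 10.22
ee_pos: [583.4, 42.0, 13.0]
tool_rot: [0.216, 3.132, 0.004]
wrist_force: [-0.2, -0.4, 5.2]
finger_gap: 0.544
```

Run:
```python
from h import *
st()
```

```text
t 10.22 tcp [583.4  42.   13. ] toolz [ 0.002  0.002 -1.   ] yaxis deg 82.09 F [-0.2 -0.4  5.2] gap 0.544 j7 [-0.27  0.76  0.16  2.08 -0.34  0.33  1.6 ]
```

Call:
{"fn": "apply_moves", "kwargs": {
  "deltas": [0, 0, 2, 0, 0, 0, 255, 0, 0, 4, 0, 0, 0, 255, 0, 0, 8, 0, 0, 0, 255, 0, 0, 11, 0, 0, 0, 255, 0, 0, 12, 0, 0, 0, 255, 0, 0, 12, 0, 0, 0, 255]
}}

```text
time_s: 10.72
ee_pos: [585.1, 42.3, 136.6]
tool_rot: [0.216, 3.126, 0.006]
wrist_force: [-0.0, -0.0, -0.8]
finger_gap: 0.545
```

Run:
```python
from h import *
to(455,-222,30,82.05)
snap('wrist','w5.png')
```

```text
t 10.72 tcp [585.1  42.3 136.6] toolz [ 0.009  0.003 -1.   ] yaxis deg 82.1 F [-0.  -0.  -0.8] gap 0.545 j7 [-0.35  0.57  0.27  2.02 -0.27  0.57  1.54]
delta cm [-13.01 -26.43 -10.66] rot [-0.2  0.5 -0. ]
```

View pics/w5.png

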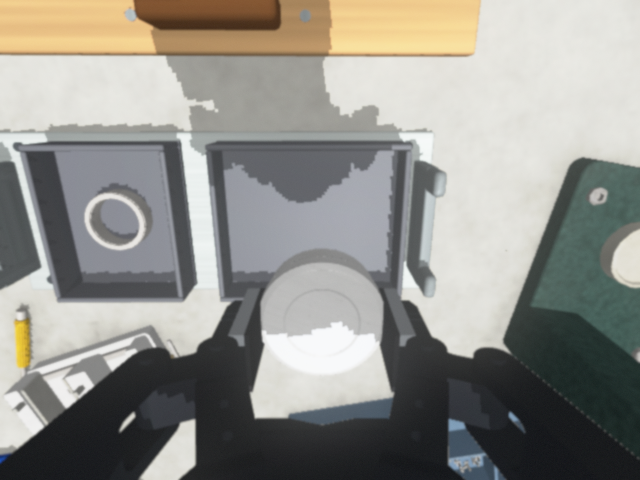

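Call:
{"fn": "apply_moves", "kwargs": {
  "deltas": [-2, -4, 0, -0.2, 0.5, 0, 255, -4, -8, 0, -0.2, 0.5, 0, 255, -6, -12, 0, -0.2, 0.5, 0, 255, -8, -16, 0, -0.2, 0.5, 0, 255, -10, -20, 0, -0.2, 0.5, 0, 255, -12, -24, 0, -0.2, 0.5, 0, 255, -13, -26.4, 0, -0.2, 0.5, 0, 255, -13, -26.4, -2, -0.2, 0.5, 0, 255, -13, -26.4, -5, -0.2, 0.5, 0, 255, -13, -26.4, -8, -0.2, 0.5, 0, 255, -13, -26.4, -10, -0.2, 0.5, 0, 255, -13, -26.4, -11.5, -0.2, 0.5, 0, 255, -13, -26.4, -12.5, -0.2, 0.5, 0, 255, -13, -26.4, -12.5, -0.2, 0.5, 0, 255, -13, -26.4, -12.5, -0.2, 0.5, 0, 255]
}}

```text
time_s: 12.02
ee_pos: [453.4, -221.3, 8.9]
tool_rot: [-0.216, -3.129, -0.0]
wrist_force: [-0.5, -0.3, -0.6]
finger_gap: 0.542
```

Run:
```python
from h import *
to(455,-222,3.5,82.05)
```

```text
t 12.02 tcp [ 453.4 -221.3    8.9] toolz [-0.005  0.    -1.   ] yaxis deg 82.1 F [-0.5 -0.3 -0.6] gap 0.542 j7 [ 0.29  0.72  0.08  2.25 -0.29  0.18  2.06]
delta cm [ 0.16 -0.07 -0.54] rot [-0.  -0.3 -0.1]
```

Call:
{"fn": "apply_moves", "kwargs": {
  "deltas": [0, 0, -0.3, 0, -0.3, 0, 255, 0, 0, -0.5, 0, -0.3, 0, 255, 0, 0, -0.5, 0, -0.3, 0, 255, 0, 0, -0.5, 0, -0.3, 0, 255, 0, 0, -0.5, 0, -0.3, 0, 70, 0, 0, -0.5, 0, -0.3, 0, 70, 0, 0, -0.5, 0, -0.3, 0, 70, 0, 0, -0.5, 0, -0.3, 0, 70, 0, 0, 3, 0, -0.3, 0, 70, 0, 0, 7, 0, -0.3, 0, 70, 0, 0, 11, 0, -0.3, 0, 70, 0, 0, 14, 0, -0.3, 0, 70]
}}

```text
time_s: 13.02
ee_pos: [453.4, -221.5, 151.5]
tool_rot: [0.217, 3.133, 0.0]
wrist_force: [0.5, -0.2, -0.1]
finger_gap: 0.726
```

Run:
```python
from h import *
to(562,-103,110,-7.95)
snap('side','s6.png',(120,120,520,440),2)
```

```text
t 13.02 tcp [ 453.4 -221.5  151.5] toolz [ 0.001  0.    -1.   ] yaxis deg 82.08 F [ 0.5 -0.2 -0.1] gap 0.726 j7 [ 0.17  0.47  0.24  2.19 -0.22  0.51  2.01]
delta cm [10.86 11.85 -4.15] rot [  0.1   0.1 -90. ]
```

View pics/s6.png

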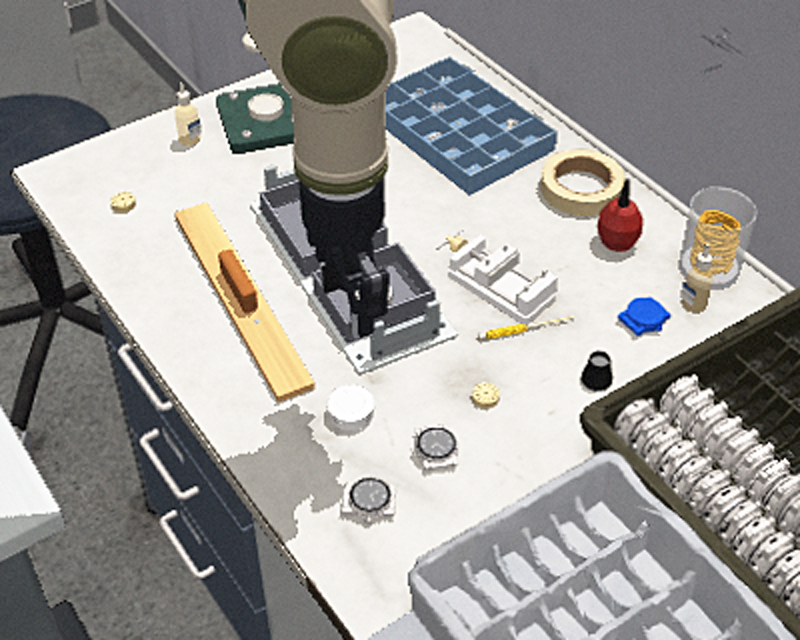

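Call:
{"fn": "apply_moves", "kwargs": {
  "deltas": [3, 3, 0, 0, 0, -7, 80, 6, 6, 0, 0, 0, -14, 80, 9, 9, 0, 0, 0, -21, 80, 10.9, 11.9, -2, 0, 0, -28, 80, 10.9, 11.9, -4.1, 0, 0, -35, 80, 10.9, 11.9, -4.1, 0, 0, -42, 80, 10.9, 11.9, -4.1, 0, 0, -49, 80, 10.9, 11.9, -4.1, 0, 0, -56, 80, 10.9, 11.9, -4.1, 0, 0, -63, 80, 10.9, 11.9, -4.1, 0, 0, -70, 80, 10.9, 11.9, -4.1, 0, 0, -77, 80, 10.9, 11.9, -4.1, 0, 0, -84, 80, 10.9, 11.9, -4.1, 0, 0, -90, 80, 10.9, 11.9, -4.1, 0, 0, -90, 80, 10.9, 11.9, -4.1, 0, 0, -90, 80, 10.9, 11.9, -4.1, 0, 0, -90, 80, 10.9, 11.9, -4.1, 0, 0, -90, 80]
}}

```text
time_s: 14.48
ee_pos: [564.1, -103.6, 114.8]
tool_rot: [2.364, 2.062, -0.009]
wrist_force: [-0.2, 0.2, -0.2]
finger_gap: 0.682
```

Run:
```python
from h import *
info,p,d=snap('wrist','w7.png');C=cloud(info,d).reshape(-1,3)
m=(C[:,2]>20)&(C[:,2]<26)&(abs(C[:,0]-562)<40)&(abs(C[:,1]+103)<32)
print(m.sum(),cv2.minEnclosingCircle(C[m][:,:2].astype(np.float32)) if m.sum()>5 else 0)
to(562,-103,11,-7.95)
```

```text
1277 ((562.1437377929688, -103.26781463623047), 21.592721939086914)
t 14.53 tcp [ 564.1 -103.6  114.8] toolz [-0.001 -0.007 -1.   ] yaxis deg -7.85 F [0.3 0.7 0.3] gap 0.689 j7 [-0.36  0.68  0.68  2.08 -0.72  0.63  0.68]
delta cm [ -0.21   0.06 -10.38] rot [ 0.4 -0.1 -0.1]
```

View pics/w7.png

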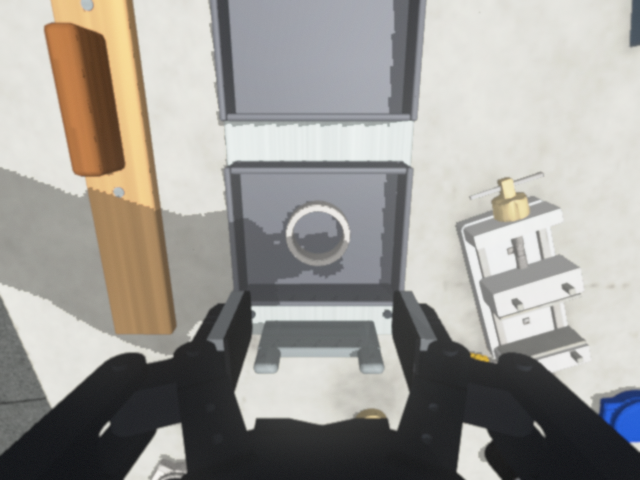

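Call:
{"fn": "apply_moves", "kwargs": {
  "deltas": [-0.2, 0, -3, 0.4, -0.1, 0, 80, -0.2, 0, -6, 0.4, -0.1, 0, 80, -0.2, 0, -8.5, 0.4, -0.1, 0, 80, -0.2, 0, -9.8, 0.4, -0.1, 0, 80, -0.2, 0, -10.3, 0.4, -0.1, 0, 80, -0.2, 0, -10.4, 0.4, -0.1, 0, 80, -0.2, 0, -10.4, 0.4, -0.1, 0, 80, -0.2, 0, -10.4, 0.4, -0.1, 0, 80, -0.2, 0, -10.4, 0.4, -0.1, 0, 255, -0.2, 0, -10.4, 0.4, -0.1, 0, 255, -0.2, 0, -10.4, 0.4, -0.1, 0, 255, -0.2, 0, -10.4, 0.4, -0.1, 0, 255, -0.2, 0, -10.4, 0.4, -0.1, 0, 255, -0.2, 0, -10.4, 0.4, -0.1, 0, 255, -0.2, 0, -10.4, 0.4, -0.1, 0, 255]
}}

```text
time_s: 15.78
ee_pos: [562.7, -103.5, 12.2]
tool_rot: [2.367, 2.064, 0.003]
wrist_force: [-2.0, 0.5, 8.9]
finger_gap: 0.466
```

Run:
```python
from h import *
st()
```

```text
t 15.78 tcp [ 562.7 -103.5   12.2] toolz [ 0.002  0.    -1.   ] yaxis deg -7.84 F [-2.   0.5  8.9] gap 0.466 j7 [-0.22  0.8   0.47  2.12 -0.9   0.43  0.84]
```

Call:
{"fn": "apply_moves", "kwargs": {
  "deltas": [0, 0, 1, 0, 0, 0, 255, 0, 0, 3, 0, 0, 0, 255, 0, 0, 6, 0, 0, 0, 255, 0, 0, 9, 0, 0, 0, 255, 0, 0, 11, 0, 0, 0, 255, 3, 3, 11, 0, 0, 0, 255, 6, 6, 11, 0, 0, 0, 255, 9, 9, 11, 0, 0, 0, 255, 12, 11, 11, 0, 0, 0, 255, 13.7, 12.3, 11, 0, 0, 0, 255, 13.7, 12.3, 11, 0, 0, 0, 255, 13.7, 12.3, 11, 0, 0, 0, 255]
}}

```text
time_s: 16.78
ee_pos: [699.9, 20.8, 122.6]
tool_rot: [2.364, 2.066, 0.002]
wrist_force: [-0.2, -0.9, -0.6]
finger_gap: 0.469
```

Run:
```python
from h import *
to(700,20,2.5,-7.95)
snap('wrist','w8.png')
```

```text
t 16.78 tcp [699.9  20.8 122.6] toolz [ 0.002 -0.    -1.   ] yaxis deg -7.69 F [-0.2 -0.9 -0.6] gap 0.469 j7 [-0.54  0.81  0.74  1.78 -0.71  0.84  0.41]
delta cm [ 1.000e-02 -8.000e-02 -1.201e+01] rot [ 0.   0.1 -0.3]
```

View pics/w8.png

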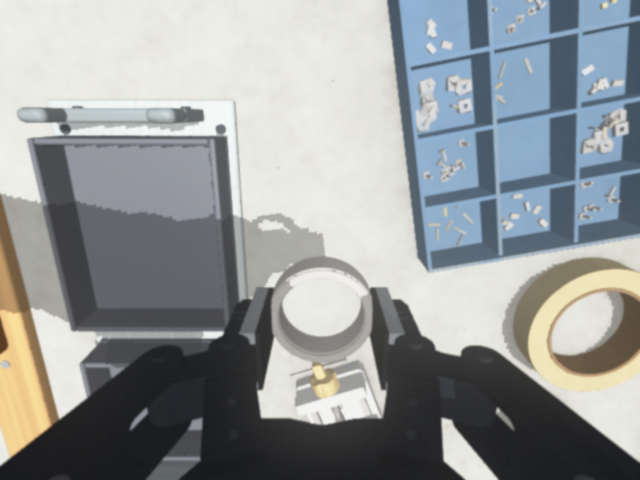

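Call:
{"fn": "apply_moves", "kwargs": {
  "deltas": [0, 0, -3, 0, 0, -0.3, 255, 0, 0, -6, 0, 0, -0.3, 255, 0, 0, -9, 0, 0, -0.3, 255, 0, 0, -11, 0, 0, -0.3, 255, 0, 0, -11.6, 0, 0, -0.3, 255, 0, 0, -11.9, 0, 0, -0.3, 255, 0, 0, -12, 0, 0, -0.3, 255, 0, 0, -12, 0, 0, -0.3, 255, 0, 0, -12, 0, 0, -0.3, 255, 0, 0, -12, 0, 0, -0.3, 255]
}}

```text
time_s: 17.67
ee_pos: [699.7, 19.2, 4.1]
tool_rot: [2.371, 2.057, 0.004]
wrist_force: [1.0, 0.4, -1.1]
finger_gap: 0.468
```

Run:
```python
from h import *
st()
```

```text
t 17.67 tcp [699.7  19.2   4.1] toolz [ 0.004 -0.001 -1.   ] yaxis deg -8.12 F [ 1.   0.4 -1.1] gap 0.468 j7 [-0.46  0.94  0.6   1.82 -0.84  0.66  0.5 ]
```

Call:
{"fn": "apply_moves", "kwargs": {
  "deltas": [0, 0, -0.2, 0, 0, 0, 255, 0, 0, -0.2, 0, 0, 0, 255, 0, 0, -0.2, 0, 0, 0, 255, 0, 0, -0.2, 0, 0, 0, 70, 0, 0, -0.2, 0, 0, 0, 70, 0, 0, -0.2, 0, 0, 0, 70, 0, 0, -0.2, 0, 0, 0, 70, 0, 0, 3, 0, 0, 0, 70, 0, 0, 7, 0, 0, 0, 70, 0, 0, 11, 0, 0, 0, 70, 0, 0, 14, 0, 0, 0, 70, 0, 0, 14, 0, 0, 0, 70]
}}

```text
time_s: 18.67
ee_pos: [702.6, 18.0, 150.7]
tool_rot: [2.367, 2.052, 0.014]
wrist_force: [1.4, -0.9, 0.2]
finger_gap: 0.726
```

Run:
```python
from h import *
st()
info,p,d=snap('top','t9.png',(150,100,450,340),2.6)
print('j',get_obs()['joints'].round(2))
for n,q,r in (('tin',(455,-222),21),('ring',(700,20),13),('w1',(494,-311),17),('w2',(403,-328),17),('d1',(400,223),10),('d2',(579,-286),10)):
    C=cloud(info,d).reshape(-1,3);m=(abs(C[:,2]-r)<4)&(np.hypot(C[:,0]-q[0],C[:,1]-q[1])<45)
    print(n,m.sum(),C[m].mean(0).round(1) if m.any() else '')
```

```text
t 18.67 tcp [702.6  18.  150.7] toolz [ 0.012 -0.001 -1.   ] yaxis deg -8.15 F [ 1.4 -0.9  0.2] gap 0.726 j7 [-0.55  0.78  0.77  1.76 -0.69  0.88  0.38]
j [-0.55  0.78  0.76  1.76 -0.69  0.87  0.39]
tin 197 [ 451.4 -220.7   21.2]
ring 27 [690.9   6.6  12.8]
w1 169 [ 495.2 -313.4   16.9]
w2 182 [ 404.3 -328.    16.8]
d1 79 [400.9 226.3   8.8]
d2 84 [ 577.8 -283.9    9.4]
```

View pics/t9.png

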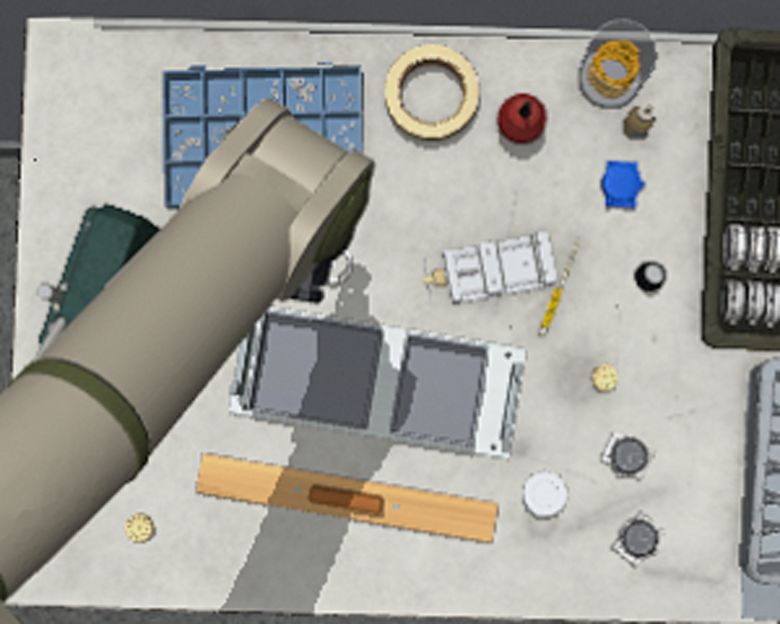

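Call:
{"fn": "apply_moves", "kwargs": {
  "deltas": [0, -4, 0, 0, 0, 0, 110, -1, -8, 0, 0, 0, 0, 110, -3, -12, 0, 0, 0, 0, 110, -5, -16, 0, 0, 0, 0, 110, -7, -20, 0, 0, 0, 0, 110, -9, -24, 0, 0, 0, 0, 110, -11, -27.5, -1, 0, 0, 0, 110, -12.5, -30.3, -3, 0, 0, 0, 110, -12.5, -30.3, -6, 0, 0.6, 0, 110, -12.5, -30.3, -6, 0, 0.6, 0, 110, -12.5, -30.3, -6, 0, 0.6, 0, 110, -12.5, -30.3, -6, 0, 0.6, 0, 110]
}}

```text
time_s: 19.72
ee_pos: [576.8, -283.6, 87.7]
tool_rot: [-2.372, -2.059, 0.001]
wrist_force: [0.6, 0.3, 0.7]
finger_gap: 0.573
```

Run:
```python
from h import *
info,p,d=snap('wrist','w10.png');C=cloud(info,d).reshape(-1,3)
m=(C[:,2]>6)&(C[:,2]<14)&(np.hypot(C[:,0]-578,C[:,1]+285)<35)
print(m.sum(),cv2.minEnclosingCircle(C[m][:,:2].astype(np.float32)) if m.sum()>5 else 0)
to(578,-285,2.5,-7.95)
```

```text
1589 ((582.6702270507812, -286.1831359863281), 14.835089683532715)
t 19.77 tcp [ 577.3 -283.5   88.3] toolz [-0. -0. -1.] yaxis deg -8.04 F [0.5 0.8 0.1] gap 0.567 j7 [-0.03  0.77  0.64  1.93 -0.72  0.68  0.92]
delta cm [ 0.07 -0.15 -8.58] rot [ 0.  -0.   0.1]
```

View pics/w10.png

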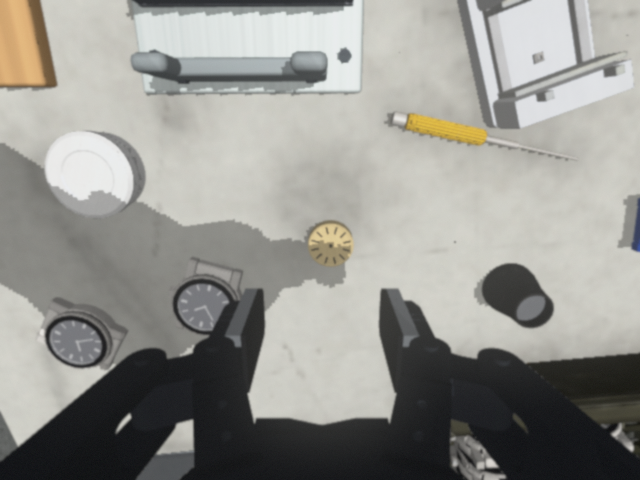

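Call:
{"fn": "apply_moves", "kwargs": {
  "deltas": [0.4, -0.25, -2, 0, 0, 0.1, 110, 0.4, -0.25, -5, 0, 0, 0.1, 110, 0.4, -0.25, -7, 0, 0, 0.1, 110, 0.4, -0.25, -8.2, 0, 0, 0.1, 110, 0.4, -0.25, -8.5, 0, 0, 0.1, 110, 0.4, -0.25, -8.5, 0, 0, 0.1, 110, 0.4, -0.25, -8.5, 0, 0, 0.1, 110, 0.4, -0.25, -8.5, 0, 0, 0.1, 255, 0.4, -0.25, -8.5, 0, 0, 0.1, 255, 0.4, -0.25, -8.5, 0, 0, 0.1, 255, 0.4, -0.25, -8.5, 0, 0, 0.1, 255, 0.4, -0.25, -8.5, 0, 0, 0.1, 255, 0.4, -0.25, -8.5, 0, 0, 0.1, 255]
}}

```text
time_s: 20.85
ee_pos: [582.1, -286.3, 5.0]
tool_rot: [2.369, 2.061, 0.002]
wrist_force: [-1.1, 2.0, 8.2]
finger_gap: 0.294
```

Run:
```python
from h import *
to(562-3,-102-20,2.5,-7.95)
```

```text
t 20.85 tcp [ 582.1 -286.3    5. ] toolz [ 0.002 -0.001 -1.   ] yaxis deg -7.94 F [-1.1  2.   8.2] gap 0.294 j7 [ 0.05  0.87  0.52  1.94 -0.82  0.55  1.  ]
delta cm [-2.31 16.43 -0.25] rot [ 0.   0.1 -0. ]
```

Call:
{"fn": "apply_moves", "kwargs": {
  "deltas": [0, 0, 1, 0, 0, 0, 255, 0, 0, 3, 0, 0, 0, 255, 0, 0, 6, 0, 0, 0, 255, 0, 0, 9, 0, 0, 0, 255, 0, 0, 12, 0, 0, 0, 255, 0, 0, 12, 0, 0, 0, 255]
}}

```text
time_s: 21.35
ee_pos: [584.1, -288.4, 131.6]
tool_rot: [2.364, 2.055, 0.007]
wrist_force: [0.9, -0.5, 0.1]
finger_gap: 0.293
```

Run:
```python
from h import *
st()
snap('wrist','w11.png')
```

```text
t 21.35 tcp [ 584.1 -288.4  131.6] toolz [ 0.009 -0.004 -1.   ] yaxis deg -7.98 F [ 0.9 -0.5  0.1] gap 0.293 j7 [-0.06  0.73  0.69  1.89 -0.67  0.75  0.88]
```

View pics/w11.png

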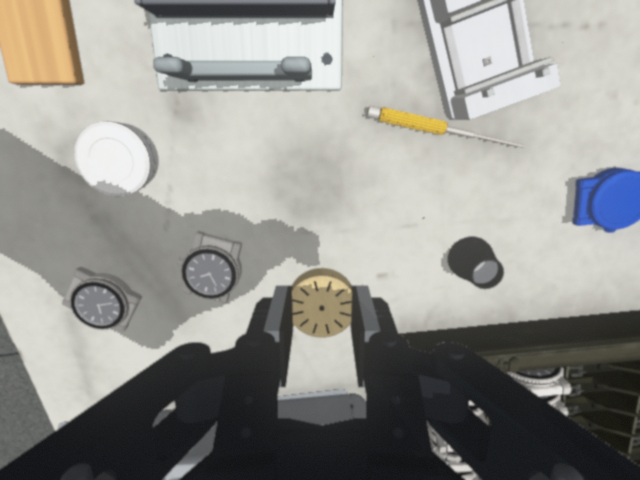

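Call:
{"fn": "apply_moves", "kwargs": {
  "deltas": [0, 4, 0, 0, 0, 0, 255, -1, 8, 0, 0, 0.5, 0, 255, -2, 12, 0, 0, 0.5, 0, 255, -2.4, 15, 0, 0, 0.5, 0, 255, -2.4, 16.8, 0, 0, 0.5, 0, 255, -2.4, 16.8, 0, 0, 0.5, 0, 255, -2.4, 16.8, -3, 0, 0.5, 0, 255, -2.4, 16.8, -6, 0, 0.5, 0, 255, -2.4, 16.8, -9, 0, 0.5, 0, 255, -2.4, 16.8, -9, 0, 0.5, 0, 255, -2.4, 16.8, -9, 0, 0.5, 0, 255]
}}

```text
time_s: 22.32
ee_pos: [558.5, -120.2, 38.5]
tool_rot: [-2.371, -2.06, 0.008]
wrist_force: [0.7, -1.3, 0.9]
finger_gap: 0.286
```

Run:
```python
from h import *
to(559.9,-120.7,15.5,-7.95)
```

```text
t 22.32 tcp [ 558.5 -120.2   38.5] toolz [-0.004 -0.003 -1.   ] yaxis deg -8.03 F [ 0.7 -1.3  0.9] gap 0.286 j7 [-0.24  0.78  0.54  2.11 -0.86  0.49  0.83]
delta cm [ 0.14 -0.05 -2.3 ] rot [ 0.2 -0.2  0.1]
```

Call:
{"fn": "apply_moves", "kwargs": {
  "deltas": [0.1, 0, -1.2, 0.2, -0.2, 0, 255, 0.1, 0, -2, 0.2, -0.2, 0, 255, 0.1, 0, -2.3, 0.2, -0.2, 0, 255, 0.1, 0, -2.3, 0.2, -0.2, 0, 255, 0.1, 0, -2.3, 0.2, -0.2, 0, 255, 0.1, 0, -2.3, 0.2, -0.2, 0, 120, 0.1, 0, -2.3, 0.2, -0.2, 0, 120, 0.1, 0, -2.3, 0.2, -0.2, 0, 120, 0.1, 0, -2.3, 0.2, -0.2, 0, 120, 0.1, 0, 1, 0.2, -0.2, 0, 120, 0.1, 0, 5, 0.2, -0.2, 0, 120, 0.1, 0, 9, 0.2, -0.2, 0, 100, 0.1, 0, 11, 0.2, -0.2, 0, 100, 0.1, 0, 11, 0.2, -0.2, 0, 100]
}}

```text
time_s: 23.48
ee_pos: [561.4, -121.0, 152.7]
tool_rot: [2.369, 2.058, 0.007]
wrist_force: [0.8, 0.1, -0.6]
finger_gap: 0.607
```

Run:
```python
from h import *
st()
snap('wrist','w12.png')
to(495,-312,150,-7.95)
```

```text
t 23.48 tcp [ 561.4 -121.   152.7] toolz [ 0.006  0.    -1.   ] yaxis deg -8.04 F [ 0.8  0.1 -0.6] gap 0.607 j7 [-0.37  0.64  0.75  2.06 -0.68  0.71  0.68]
t 23.53 tcp [ 560.6 -120.2  150.6] toolz [ 0.003  0.001 -1.   ] yaxis deg -8.0 F [-0.   0.3 -0.1] gap 0.608 j7 [-0.37  0.64  0.75  2.06 -0.68  0.7   0.68]
delta cm [ -6.56 -19.18  -0.06] rot [-0.   0.2  0. ]
```

View pics/w12.png

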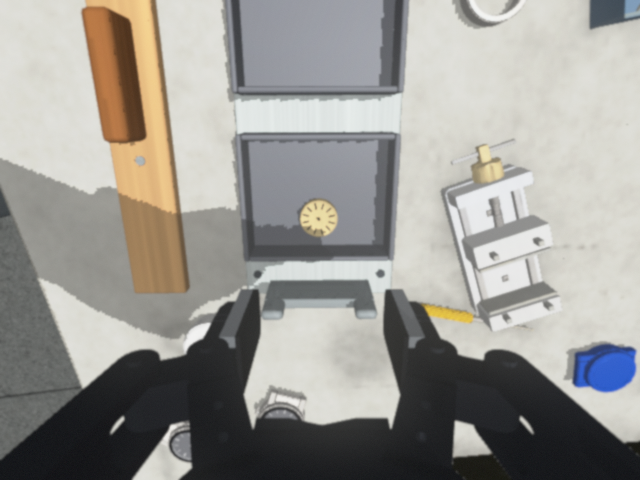

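Call:
{"fn": "apply_moves", "kwargs": {
  "deltas": [-1, -4, 0, 0, 0.2, 0, 60, -3, -8, 0, 0, 0.2, 0, 60, -5, -12, 0, 0, 0.2, 0, 60, -6, -16, 0, 0, 0.2, 0, 60, -6.6, -19.2, -1, 0, 0.2, 0, 60, -6.6, -19.2, -3, 0, 0.2, 0, 60, -6.6, -19.2, -4, 0, 0.2, 0, 60, -6.6, -19.2, -4, 0, 0.2, 0, 60, -6.6, -19.2, -4, 0, 0.2, 0, 60]
}}

```text
time_s: 24.28
ee_pos: [494.4, -310.8, 109.6]
tool_rot: [-2.367, -2.06, -0.0]
wrist_force: [0.3, -0.9, 0.7]
finger_gap: 0.765
```

Run:
```python
from h import *
st()
info,p,d=snap('wrist','w13.png');C=cloud(info,d)
np.savez('w13.npz',C=C,p=p)
for q in ((495,-312),(403,-328)):
    m=(C[...,2]>13)&(C[...,2]<21)&(np.hypot(C[...,0]-q[0],C[...,1]-q[1])<40)
    P=C[m][:,:2];c,r=cv2.minEnclosingCircle(P.astype(np.float32)) if m.sum()>5 else (0,0);print(m.sum(),c,r)
    m2=(C[...,2]>2)&(C[...,2]<21)&(np.hypot(C[...,0]-q[0],C[...,1]-q[1])<45)
    P2=C[m2][:,:2]
    print('rect',cv2.minAreaRect(P2.astype(np.float32)), P2.mean(0))
    w=np.hypot(*(P2-c).T); far=P2[w>23.5]; print('far',len(far),(far.mean(0)-c).round(1),np.degrees(np.arctan2(*(far.mean(0)-c)[::-1])))
```

```text
t 24.28 tcp [ 494.4 -310.8  109.6] toolz [-0.002  0.003 -1.   ] yaxis deg -7.94 F [ 0.3 -0.9  0.7] gap 0.765 j7 [ 0.05  0.69  0.65  2.05 -0.7   0.63  1.04]
3125 (496.3197021484375, -312.4820556640625) 28.02618408203125
rect ((492.2508239746094, -309.8661804199219), (53.79236602783203, 54.00175476074219), 61.966064453125) [ 497.38071901 -309.88959506]
far 644 [3.8 8.9] 66.62082832444318
2878 (406.2742919921875, -324.7930908203125) 24.18134117126465
rect ((403.5260925292969, -327.73956298828125), (48.47707748413086, 51.53609085083008), 50.43175506591797) [ 406.90283645 -323.6419349 ]
far 535 [-3.5  2.6] 143.3355479148962
```

View pics/w13.png

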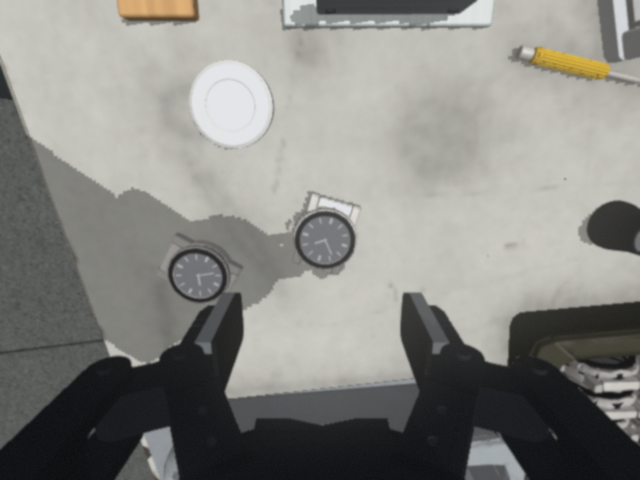

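Run:
```python
import numpy as np,cv2
p=np.load('w13.npz')['p']
q=p[170:310,140:380];cv2.imwrite('pics/w13c.png',cv2.resize(q,None,fx=3.3,fy=3.3,interpolation=cv2.INTER_CUBIC)[:,:,::-1])
```

```text
(no output)
```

View pics/w13c.png

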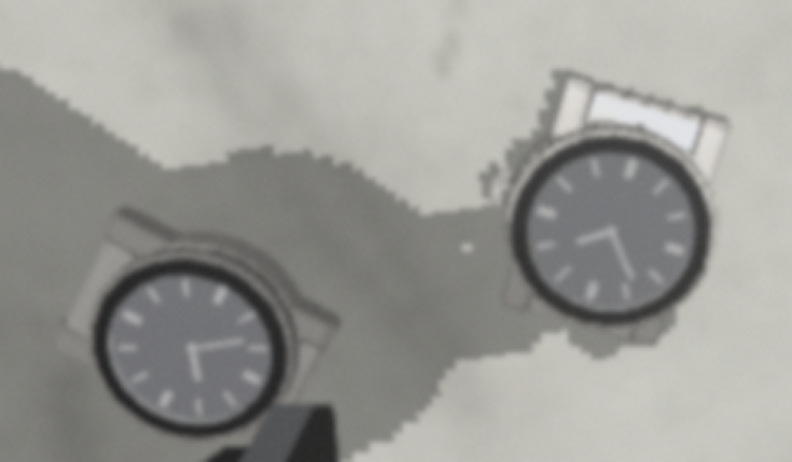

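Run:
```python
from h import *
info=camera_info('wrist')
print(atz(info,(324.8,239.7),17),atz(info,(140+192/3.3,170+347/3.3),17))
def w(a,b): return atz(info,(140+a/3.3,170+b/3.3),12)
a,b=w(558,72),w(728,118);print(a,b,np.degrees(np.arctan2(*(b-a)[[1,0]])))
a,b=w(70,330),w(125,212);print(a,b,np.degrees(np.arctan2(*(b-a)[[1,0]])))
to(494,-312,6,-23)
```

```text
[ 497.30659987 -314.0453002    17.        ] [ 407.05946151 -327.64563007   17.        ]
[ 491.37459222 -281.3623862    12.        ] [ 523.93626684 -295.38376933   12.        ] -23.297195418826618
[ 380.1582219  -322.18971502   12.        ] [ 398.4641268  -298.05811746   12.        ] 52.81653576606256
t 24.33 tcp [ 494.9 -310.9  110.3] toolz [-0.001  0.002 -1.   ] yaxis deg -7.91 F [ 0.5 -0.3 -0.7] gap 0.763 j7 [ 0.05  0.69  0.65  2.05 -0.7   0.63  1.04]
delta cm [ -0.09  -0.11 -10.43] rot [ -0.1  -0.  -15.1]
```

Call:
{"fn": "apply_moves", "kwargs": {
  "deltas": [0.15, -0.24, 0, 0, 0, -7, 60, 0.15, -0.24, -2, 0, 0, -14, 60, 0.15, -0.24, -4, 0, 0, -15.3, 60, 0.15, -0.24, -7, 0, 0, -15.3, 60, 0.15, -0.24, -9.5, 0, 0, -15.3, 60, 0.15, -0.24, -10.5, 0, 0, -15.3, 60, 0.15, -0.24, -10.5, 0, 0, -15.3, 60, 0.15, -0.24, -10.5, 0, 0, -15.3, 60, 0.15, -0.24, -10.5, 0, 0, -15.3, 255, 0.15, -0.24, -10.5, 0, 0, -15.3, 255, 0.15, -0.24, -10.5, 0, 0, -15.3, 255, 0.15, -0.24, -10.5, 0, 0, -15.3, 255, 0.15, -0.24, -10.5, 0, 0, -15.3, 255, 0.15, -0.24, -10.5, 0, 0, -15.3, 255]
}}

```text
time_s: 25.5
ee_pos: [497.2, -313.6, 7.3]
tool_rot: [2.623, 1.729, 0.004]
wrist_force: [-1.2, 2.3, 9.4]
finger_gap: 0.486
```

Run:
```python
from h import *
to(495,-313,150,-7.95)
```

```text
t 25.5 tcp [ 497.2 -313.6    7.3] toolz [ 0.002  0.001 -1.   ] yaxis deg -23.21 F [-1.2  2.3  9.4] gap 0.486 j7 [ 0.13  0.84  0.52  2.08 -0.95  0.48  0.99]
delta cm [-0.22  0.06 14.27] rot [-0.1  0.1 15.3]
```

Call:
{"fn": "apply_moves", "kwargs": {
  "deltas": [0, 0, 1, 0, 0, 0, 255, 0, 0, 3, 0, 0, 0, 255, 0, 0, 7, 0, 0, 0, 255, 0, 0, 11, 0, 0, 0, 255, 0, 2, 12, 0, 0, 3, 255, 1, 6, 12, 0, 0, 8, 255, 2, 10, 12, 0, 0, 14, 255, 3, 14, 12, 0, 0, 15.3, 255, 4, 18, 12, 0, 0, 15.3, 255, 5, 22, 12, 0, 0, 15.3, 255, 6, 26, 12, 0, 0, 15.3, 255, 7, 30, 12, 0, 0, 15.3, 255, 8, 31.8, 11, 0, 0, 15.3, 255, 8, 31.8, 8, 0, 0, 15.3, 255, 8, 31.8, 5, 0, 0, 15.3, 255, 8, 31.8, 4, 0, 0, 15.3, 255, 8, 31.8, 4, 0, 0, 15.3, 255]
}}

```text
time_s: 26.92
ee_pos: [576.1, 4.0, 46.2]
tool_rot: [-2.368, -2.061, -0.0]
wrist_force: [-0.1, -0.8, -0.0]
finger_gap: 0.488
```

Run:
```python
from h import *
to(577.2,4,18,-7.95)
snap('wrist','w14.png')
```

```text
t 26.92 tcp [576.1   4.   46.2] toolz [-0.001  0.002 -1.   ] yaxis deg -7.94 F [-0.1 -0.8 -0. ] gap 0.488 j7 [-0.48  0.78  0.59  2.1  -0.88  0.53  0.63]
delta cm [ 0.11 -0.   -2.82] rot [-0.1 -0.1 -0. ]
```

View pics/w14.png

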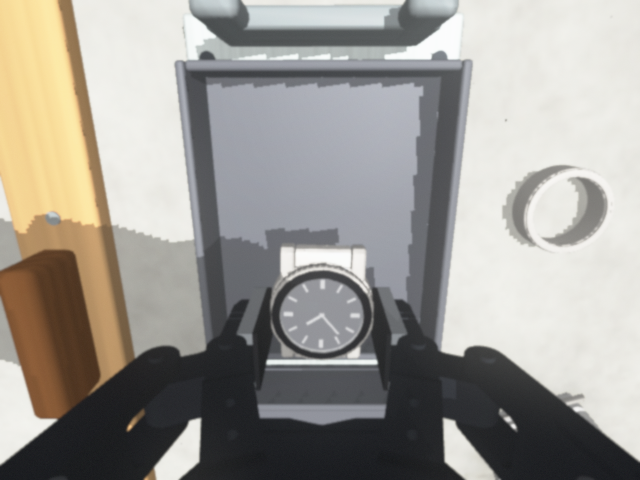

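Call:
{"fn": "apply_moves", "kwargs": {
  "deltas": [0.1, 0, -1.2, 0, 0, 0, 255, 0.1, 0, -2.2, 0, 0, 0, 255, 0.1, 0, -2.7, 0, 0, 0, 255, 0.1, 0, -2.8, 0, 0, 0, 255, 0.1, 0, -2.8, 0, 0, 0, 255, 0.1, 0, -2.8, 0, 0, 0, 95, 0.1, 0, -2.8, 0, 0, 0, 95, 0.1, 0, -2.8, 0, 0, 0, 95, 0.1, 0, -2.8, 0, 0, 0, 95, 0.1, 0, 0, 0, 0, 0, 95, 0.1, 0, 4, 0, 0, 0, 95, 0.1, 0, 8, 0, 0, 0, 95, 0.1, 0, 10.5, 0, 0, 0, 60, 0.1, 0, 10.5, 0, 0, 0, 60]
}}

```text
time_s: 28.13
ee_pos: [580.0, 2.9, 157.5]
tool_rot: [2.369, 2.059, 0.011]
wrist_force: [1.0, 0.5, -0.2]
finger_gap: 0.768
```

Run:
```python
from h import *
to(406.5,-327.6,130,54)
snap('wrist','w15.png')
info,p,d=snap('top','t15.png',(150,100,450,340),2.6)
```

```text
t 28.13 tcp [580.    2.9 157.5] toolz [ 0.007  0.002 -1.   ] yaxis deg -8.0 F [ 1.   0.5 -0.2] gap 0.768 j7 [-0.61  0.65  0.79  2.04 -0.7   0.73  0.48]
delta cm [-17.35 -33.05  -2.75] rot [-0.3  0.3 62. ]
```

View pics/w15.png

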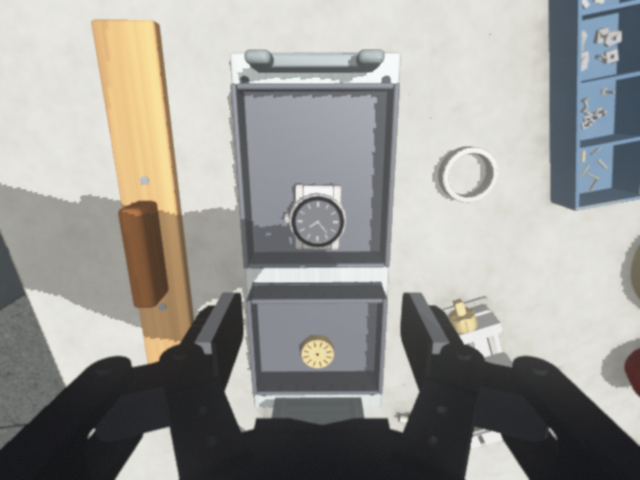

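View pics/t15.png

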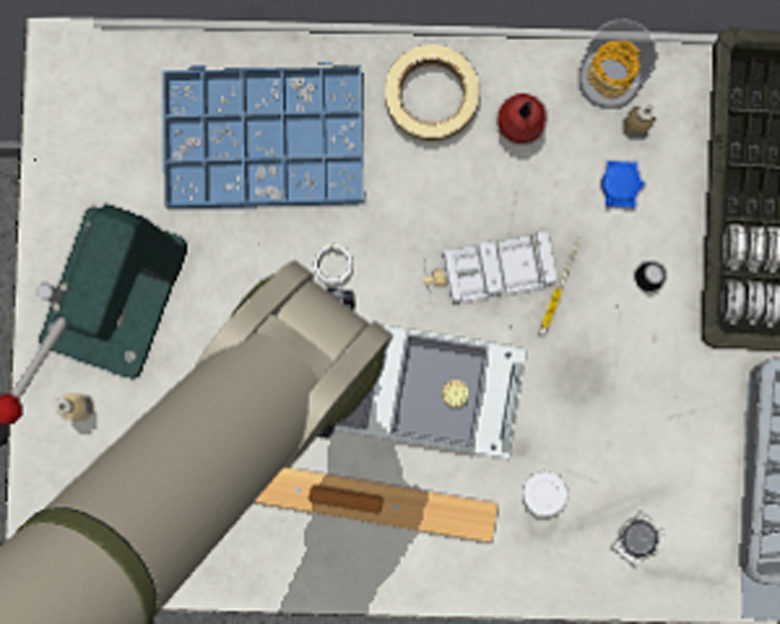

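Call:
{"fn": "apply_moves", "kwargs": {
  "deltas": [-2, -4, 0, 0, 0, 7, 60, -4, -8, 0, 0, 0, 14, 60, -6, -12, 0, 0, 0, 21, 60, -8, -16, 0, 0, 0, 28, 60, -10, -20, 0, 0, 0, 35, 60, -12, -24, 0, 0, 0, 42, 60, -14, -28, 0, 0, 0, 49, 60, -16, -31, 0, 0, 0, 56, 60, -17.3, -33, -1, 0, 0, 62, 60, -17.3, -33, -3.5, -0.3, 0.3, 62, 60, -17.3, -33, -4.8, -0.3, 0.3, 62, 60, -17.3, -33, -4.8, -0.3, 0.3, 62, 60, -17.3, -33, -4.8, -0.3, 0.3, 62, 60]
}}

```text
time_s: 29.32
ee_pos: [404.3, -325.5, 104.4]
tool_rot: [-0.969, -2.984, 0.005]
wrist_force: [0.2, -0.2, 0.3]
finger_gap: 0.765
```

Run:
```python
from h import *
to(406.5,-327.6,7,54)
info,p,d=snap('wrist','w16.png')
```

```text
t 29.32 tcp [ 404.3 -325.5  104.4] toolz [-0.005 -0.001 -1.   ] yaxis deg 54.03 F [ 0.2 -0.2  0.3] gap 0.765 j7 [ 0.34  0.57  0.33  2.19 -0.41  0.44  1.94]
delta cm [ 0.22 -0.21 -9.74] rot [ 0.1 -0.3 -0. ]
```

View pics/w16.png

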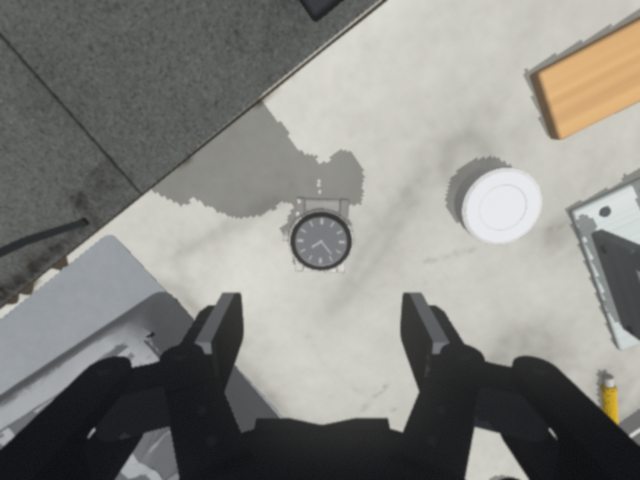

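Run:
```python
from h import *
print(atz(camera_info('wrist'),(321,241),17))
to(406,-327.6,7,54)
```

```text
[ 406.4801334  -327.52250554   17.        ]
t 29.37 tcp [ 405.  -325.6  105.1] toolz [-0.004 -0.002 -1.   ] yaxis deg 54.07 F [ 0.2 -0.2 -0.3] gap 0.766 j7 [ 0.34  0.57  0.33  2.19 -0.41  0.44  1.94]
delta cm [ 0.1  -0.2  -9.81] rot [ 0.1 -0.2 -0.1]
```

Call:
{"fn": "apply_moves", "kwargs": {
  "deltas": [0.15, -0.2, -3, 0, -0.2, 0, 60, 0.15, -0.2, -6, 0, -0.2, 0, 60, 0.15, -0.2, -8.5, 0, -0.2, 0, 60, 0.15, -0.2, -9.6, 0, -0.2, 0, 60, 0.15, -0.2, -9.8, 0, -0.2, 0, 60, 0.15, -0.2, -9.8, 0, -0.2, 0, 60, 0.15, -0.2, -9.8, 0, -0.2, 0, 60, 0.15, -0.2, -9.8, 0, -0.2, 0, 255, 0.15, -0.2, -9.8, 0, -0.2, 0, 255, 0.15, -0.2, -9.8, 0, -0.2, 0, 255, 0.15, -0.2, -9.8, 0, -0.2, 0, 255, 0.15, -0.2, -9.8, 0, -0.2, 0, 255, 0.15, -0.2, -9.8, 0, -0.2, 0, 255]
}}

```text
time_s: 30.45
ee_pos: [407.2, -327.9, 8.9]
tool_rot: [0.968, 2.986, -0.004]
wrist_force: [-0.7, 0.6, 14.3]
finger_gap: 0.486
```

Run:
```python
from h import *
to(581.5+30*.1383,34.7+30*.99,18,-7.95)
```

```text
t 30.45 tcp [ 407.2 -327.9    8.9] toolz [ 0.002 -0.004 -1.   ] yaxis deg 54.08 F [-0.7  0.6 14.3] gap 0.486 j7 [ 0.46  0.73  0.16  2.22 -0.5   0.22  2.02]
delta cm [17.85 39.23  0.91] rot [  0.2  -0.  -62. ]
```

Call:
{"fn": "apply_moves", "kwargs": {
  "deltas": [0, 0, 1, 0, 0, 0, 255, 0, 0, 3, 0, 0, 0, 255, 0, 0, 7, 0, 0, 0, 255, 0, 0, 11, 0, 0, 0, 255, 1, 2, 13, 0, 0, -4, 255, 3, 5, 13, 0, 0, -10, 255, 4.5, 9, 13, 0, 0, -17, 255, 6, 13, 13, 0, 0, -24, 255, 8, 17, 13, 0, 0, -31, 255, 9.5, 21, 13, 0, 0, -38, 255, 11, 25, 13, 0, 0, -45, 255, 13, 29, 13, 0, 0, -52, 255, 15, 33, 13, 0, 0, -59, 255, 17, 37, 13, 0, 0, -62, 255, 17.9, 39.2, 12, 0, 0, -62, 255, 17.9, 39.2, 9, 0, 0, -62, 255, 17.9, 39.2, 6, 0, 0, -62, 255, 17.9, 39.2, 4, 0.2, 0, -62, 255, 17.9, 39.2, 4, 0.2, 0, -62, 255, 17.9, 39.2, 4, 0.2, 0, -62, 255]
}}

```text
time_s: 32.12
ee_pos: [585.9, 64.1, 49.5]
tool_rot: [-2.369, -2.062, 0.002]
wrist_force: [0.1, 0.0, 0.1]
finger_gap: 0.487
```

Run:
```python
from h import *
to(581.5+30*.1383,34.7+30*.99,19.5,-7.95)
snap('wrist','w17.png')
```

```text
t 32.12 tcp [585.9  64.1  49.5] toolz [-0.001 -0.    -1.   ] yaxis deg -7.95 F [0.1 0.  0.1] gap 0.487 j7 [-0.62  0.8   0.65  2.07 -0.91  0.59  0.56]
delta cm [-0.02  0.03 -3.  ] rot [ 0.  -0.1 -0. ]
```

View pics/w17.png

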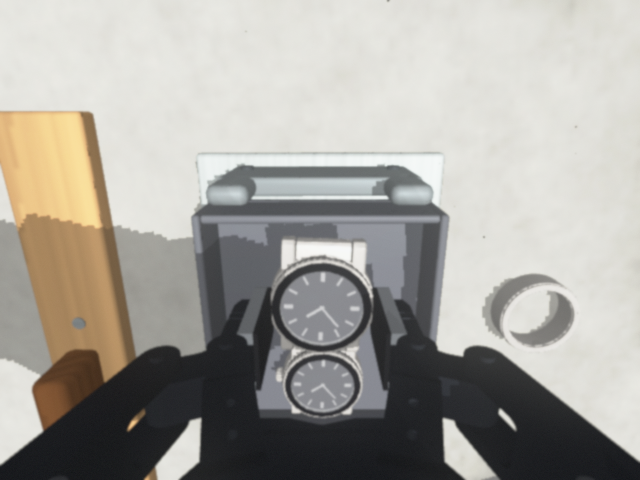

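Call:
{"fn": "apply_moves", "kwargs": {
  "deltas": [0, 0, -1.2, 0, 0, 0, 255, 0, 0, -2.3, 0, 0, 0, 255, 0, 0, -2.9, 0, 0, 0, 255, 0, 0, -3, 0, 0, 0, 255, 0, 0, -3, 0, 0, 0, 255, 0, 0, -3, 0, 0, 0, 95, 0, 0, -3, 0, 0, 0, 95, 0, 0, -3, 0, 0, 0, 95, 0, 0, -3, 0, 0, 0, 95, 0, 0, 0, 0, 0, 0, 95, 0, 0, 4, 0, 0, 0, 95, 0, 0, 8, 0, 0, 0, 95, 0, 0, 11, 0, 0, 0, 95, 0, 0, 11, 0, 0, 0, 95]
}}

```text
time_s: 33.33
ee_pos: [589.1, 63.3, 165.9]
tool_rot: [2.368, 2.058, 0.01]
wrist_force: [1.1, -0.5, -0.2]
finger_gap: 0.628
```

Run:
```python
from h import *
snap('wrist','w18.png')
info,p,d=snap('top','t18.png',(150,100,450,340),2.6)
C=cloud(info,d).reshape(-1,3);q=(400,223)
m=(abs(C[:,2]-10)<4)&(np.hypot(C[:,0]-q[0],C[:,1]-q[1])<60);print(m.sum(),C[m].mean(0))
to(400,224,150,-7.95)
```

```text
41 [390.30789154 210.27786496   9.01996907]
t 33.43 tcp [587.1  64.4 161.6] toolz [ 0.003  0.001 -1.   ] yaxis deg -7.92 F [-0.4 -0.3 -0.4] gap 0.627 j7 [-0.73  0.67  0.84  2.01 -0.72  0.78  0.4 ]
delta cm [-18.71  15.96  -1.16] rot [-0.1  0.2 -0. ]
```

View pics/w18.png

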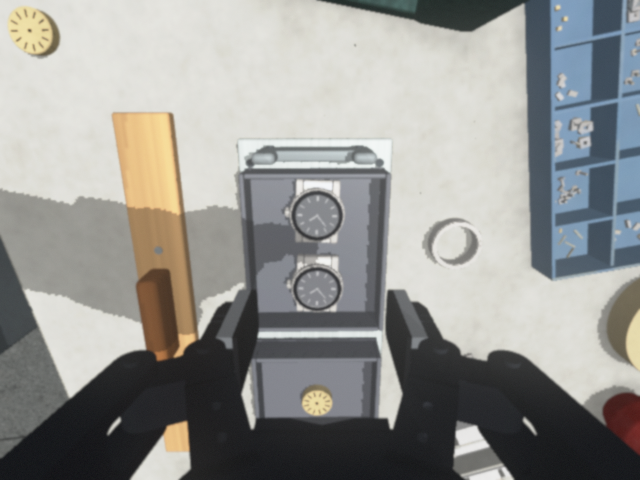

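View pics/t18.png

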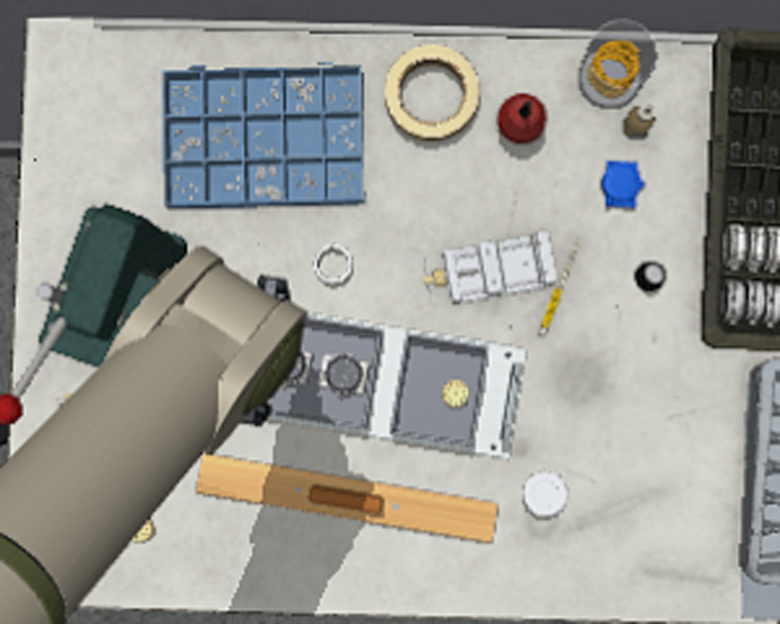

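Run:
```python
from h import *
info,p,d=snap('side','s18.png')
C=cloud(*[camera_info('top'),read_camera('top')[1]]).reshape(-1,3)
m=(abs(C[:,0]-527)<60)&(abs(C[:,1]-276)<40)&(C[:,2]>200);print(C[m][:, 2].min(),np.percentile(C[m],[5,50,95],axis=0).round(0))
print(atz(camera_info('wrist'),(33,30),10))
```

```text
271.5316952721614 [[518. 256. 276.]
 [538. 268. 317.]
 [581. 283. 327.]]
[404.41845848 224.41163253  10.        ]
```

View pics/s18.png

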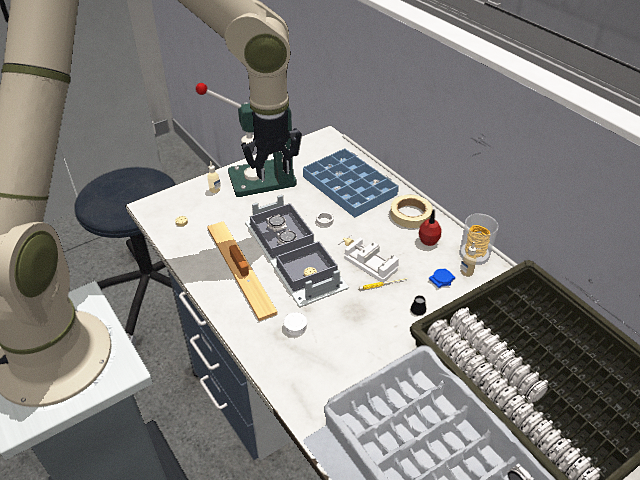

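Call:
{"fn": "apply_moves", "kwargs": {
  "deltas": [-4, 0, 0, 0, 0, 7, 110, -8, 0, 0, 0, 0, 14, 110, -12, 1, 0, 0, 0, 21, 110, -15, 4, 0, 0, 0, 28, 110, -17, 8, 0, 0, 0, 35, 110, -18, 12, -1, 0, 0, 38, 110, -18.5, 16, -3, 0, 0, 38, 110, -18.5, 16, -5, 0, 0, 38, 110, -18.5, 16, -5, 0, 0, 38, 110, -18.5, 16, -5, 0, 0, 38, 110]
}}

```text
time_s: 34.37
ee_pos: [399.9, 223.4, 108.5]
tool_rot: [-1.568, -2.72, 0.007]
wrist_force: [-0.3, -1.0, 0.3]
finger_gap: 0.57
```

Run:
```python
from h import *
info,p,d=snap('wrist','w19.png');C=cloud(info,d).reshape(-1,3)
m=(C[:,2]>6)&(C[:,2]<14)&(np.hypot(C[:,0]-402,C[:,1]-224)<40)
print(m.sum(),cv2.minEnclosingCircle(C[m][:,:2].astype(np.float32)) if m.sum()>5 else 0)
to(403,224,5.5,30)
```

```text
1570 ((402.06463623046875, 225.83203125), 15.6625394821167)
t 34.42 tcp [400.7 222.7 109.3] toolz [-0.002 -0.002 -1.   ] yaxis deg 29.98 F [0.4 0.1 1. ] gap 0.57 j7 [-1.01  0.56  0.55  2.33 -0.74  0.43  0.68]
delta cm [  0.23   0.13 -10.38] rot [ 0.1 -0.1  0. ]
```

View pics/w19.png

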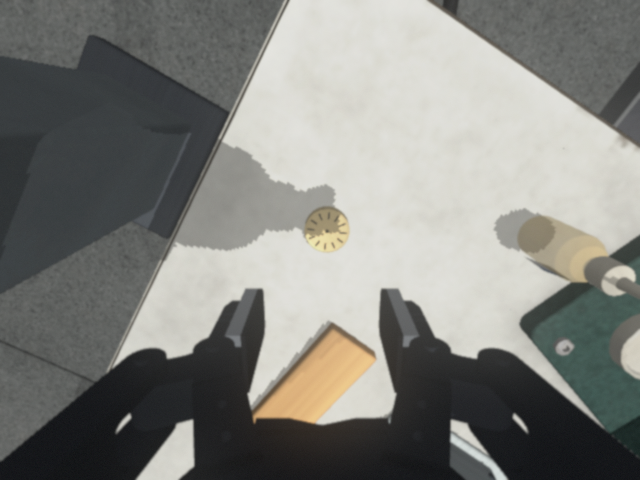

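Call:
{"fn": "apply_moves", "kwargs": {
  "deltas": [0.18, 0.28, -3, 0, 0, 0, 110, 0.18, 0.28, -6, 0, 0, 0, 110, 0.18, 0.28, -9, 0, 0, 0, 110, 0.18, 0.28, -10.2, 0, 0, 0, 110, 0.18, 0.28, -10.4, 0, 0, 0, 110, 0.18, 0.28, -10.4, 0, 0, 0, 110, 0.18, 0.28, -10.4, 0, 0, 0, 110, 0.18, 0.28, -10.4, 0, 0, 0, 255, 0.18, 0.28, -10.4, 0, 0, 0, 255, 0.18, 0.28, -10.4, 0, 0, 0, 255, 0.18, 0.28, -10.4, 0, 0, 0, 255, 0.18, 0.28, -10.4, 0, 0, 0, 255, 0.18, 0.28, -10.4, 0, 0, 0, 255]
}}

```text
time_s: 35.5
ee_pos: [403.1, 225.6, 6.9]
tool_rot: [1.571, 2.72, -0.002]
wrist_force: [0.1, -1.9, 14.8]
finger_gap: 0.3
```

Run:
```python
from h import *
to(562.5+2.8,-101.9+20,18,-7.95)
```

```text
t 35.5 tcp [403.1 225.6   6.9] toolz [ 0.    -0.001 -1.   ] yaxis deg 29.99 F [ 0.1 -1.9 14.8] gap 0.3 j7 [-0.75  0.72  0.17  2.35 -0.98  0.13  0.88]
delta cm [ 16.22 -30.75   1.11] rot [  0.1  -0.  -37.9]
```

Call:
{"fn": "apply_moves", "kwargs": {
  "deltas": [0, 0, 1, 0, 0, 0, 255, 0, 0, 3, 0, 0, 0, 255, 0, 0, 7, 0, 0, 0, 255, 0, 0, 11, 0, 0, 0, 255, 1, -2, 13, 0, 0, -4, 255, 3, -5, 13, 0, 0, -10, 255, 5, -9, 13, 0, 0, -17, 255, 7, -12.5, 13, 0, 0, -24, 255, 9, -16, 13, 0, 0, -31, 255, 11, -20, 13, 0, 0, -38, 255, 13, -24, 13, 0, 0, -38, 255, 15, -28, 13, 0, 0, -38, 255, 16.2, -30.8, 12, 0, 0, -38, 255, 16.2, -30.8, 9, 0, 0, -38, 255, 16.2, -30.8, 6, 0, 0, -38, 255, 16.2, -30.8, 4, 0, 0, -38, 255, 16.2, -30.8, 4, 0, 0, -38, 255, 16.2, -30.8, 4, 0, 0, -38, 255]
}}

```text
time_s: 37.0
ee_pos: [564.8, -82.3, 47.3]
tool_rot: [-2.371, -2.06, 0.003]
wrist_force: [-0.4, -0.5, 0.8]
finger_gap: 0.301
```

Run:
```python
from h import *
snap('wrist','w20.png')
to(562.5+2.8,-101.9+20,17.5,-7.95)
```

```text
t 37.05 tcp [565.4 -82.4  48.1] toolz [-0.    -0.002 -1.   ] yaxis deg -8.01 F [ 0.2 -0.4  1.4] gap 0.299 j7 [-0.36  0.78  0.63  2.11 -0.93  0.55  0.83]
delta cm [-0.01  0.05 -3.06] rot [ 0.1 -0.   0.1]
```

View pics/w20.png

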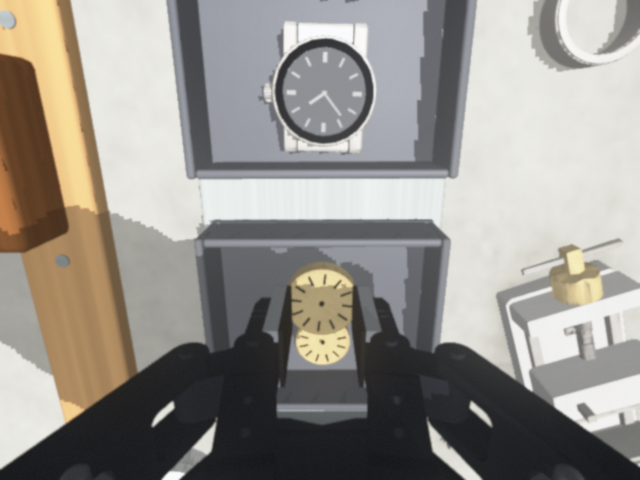

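Call:
{"fn": "apply_moves", "kwargs": {
  "deltas": [0.05, 0.4, -1.2, 0, 0, 0, 255, 0.05, 0.4, -2.3, 0, 0, 0, 255, 0.05, 0.4, -2.9, 0, 0, 0, 255, 0.05, 0.4, -3, 0, 0, 0, 255, 0.05, 0.4, -3, 0, 0, 0, 255, 0.05, 0.4, -3, 0, 0, 0, 120, 0.05, 0.4, -3, 0, 0, 0, 120, 0.05, 0.4, -3, 0, 0, 0, 120, 0.05, 0.4, -3, 0, 0, 0, 120, 0.05, 0.4, 0, 0, 0, 0, 120, 0.05, 0.4, 4, 0, 0, 0, 120, 0.05, 0.4, 8, 0, 0, 0, 100, 0.05, 0.4, 12, 0, 0, 0, 0, 0.05, 0.4, 13, 0, 0, 0, 0, 0.05, 0.4, 13, 0, 0, 0, 0, 0.05, 0.4, 13, 0, 0, 0, 0]
}}

```text
time_s: 38.38
ee_pos: [566.0, -77.9, 178.4]
tool_rot: [2.369, 2.061, 0.0]
wrist_force: [-0.1, 0.4, -0.5]
finger_gap: 0.997
```

Run:
```python
from h import *
st()
info,p,d=snap('wrist','w21.png');C=cloud(info,d).reshape(-1,3)
c0=np.array([571.7,-33.6]);a=np.radians(-7.95);ex=np.array([np.cos(a),np.sin(a)]);ey=np.array([-ex[1],ex[0]])
L=np.c_[(C[:,:2]-c0)@ex,(C[:,:2]-c0)@ey];z=C[:,2]
for nm,m in (('cheeks-',(abs(z-60)<2.5)&(abs(L[:,1]+148)<9)&(abs(L[:,0])<55)),('cheeks+',(abs(z-60)<2.5)&(abs(L[:,1]-148)<9)&(abs(L[:,0])<55)),
  ('rimn',(abs(z-38)<2)&(abs(L[:,0])<65)&(L[:,1]<-14)&(L[:,1]>-130)),('rimw',(abs(z-38)<2)&(abs(L[:,0])<65)&(L[:,1]>-4)&(L[:,1]<140))):
    if m.sum()>20: print(nm,m.sum(),np.percentile(L[m],[1,99],axis=0).round(1).tolist())
bar=(abs(z-12)<3)&(C[:,0]<480)&(p.reshape(-1,3)[:,0].astype(int)-p.reshape(-1,3)[:,2]>60);print(bar.sum(),cv2.minAreaRect(C[bar][:,:2].astype(np.float32)))
g=(abs(z-44)<3)&(C[:,0]<480)&(C[:,0]>380);print(g.sum(),cv2.minAreaRect(C[g][:,:2].astype(np.float32)))
info,p,d=snap('top','t21.png',(150,100,450,340),2.6)
```

```text
t 38.38 tcp [566.  -77.9 178.4] toolz [ 0.001 -0.001 -1.   ] yaxis deg -7.97 F [-0.1  0.4 -0.5] gap 0.997 j7 [-0.51  0.63  0.86  2.04 -0.68  0.78  0.62]
cheeks- 287 [[-40.0, -150.6], [41.8, -143.7]]
rimn 2313 [[-54.7, -114.3], [56.6, -23.2]]
rimw 2549 [[-55.1, 3.2], [56.4, 103.8]]
12027 ((437.99822998046875, -35.37818908691406), (264.0165710449219, 43.996238708496094), 81.7913589477539)
2556 ((442.6248779296875, -3.767791748046875), (79.23045349121094, 17.75885772705078), 81.78482055664062)
```

View pics/w21.png

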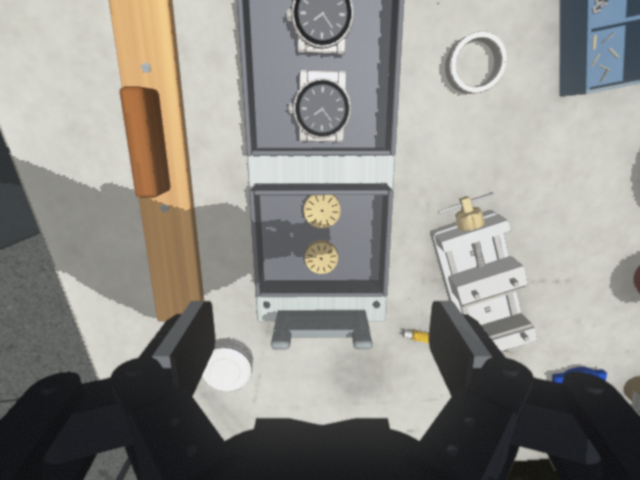

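View pics/t21.png

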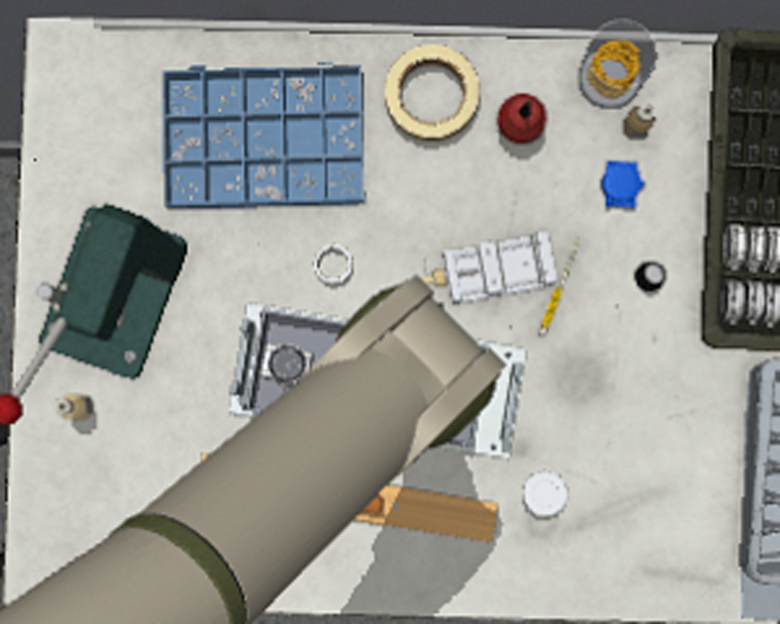

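Run:
```python
import cv2
a=cv2.imread('pics/top0.png')[90:280,145:325];b=cv2.imread('pics/side0.png')[80:230,120:400]
cv2.imwrite('pics/za.png',cv2.resize(a,None,fx=3.1,fy=3.1,interpolation=cv2.INTER_CUBIC))
cv2.imwrite('pics/zb.png',cv2.resize(b,None,fx=2.8,fy=2.8,interpolation=cv2.INTER_CUBIC))
from h import *
for l in ['disc_a_mid','watch_a_mid']:
  for c in ('top','side'):
    snap(c)
    for m in masks_of(c,l): print(l,c,round(m['confidence'],2),m['pixel'])
```

```text
watch_a_mid top 0.71 [257.7, 239.5]
watch_a_mid top 0.71 [392.0, 171.0]
watch_a_mid side 0.6 [276.4, 221.4]
watch_a_mid side 0.58 [327.4, 216.8]
watch_a_mid side 0.49 [310.0, 263.3]
```

View pics/za.png

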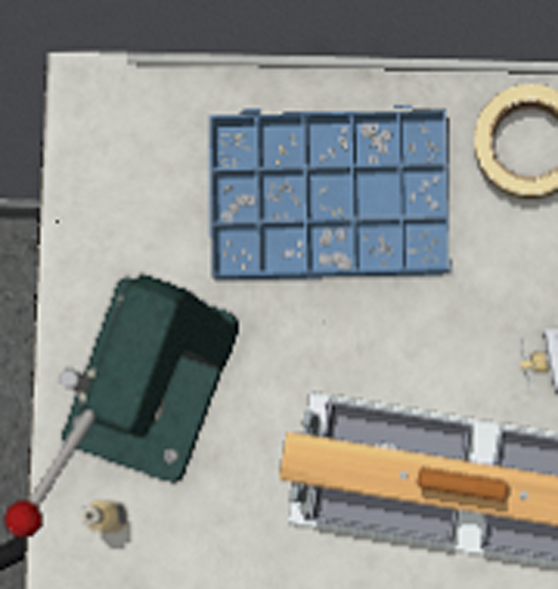

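View pics/zb.png

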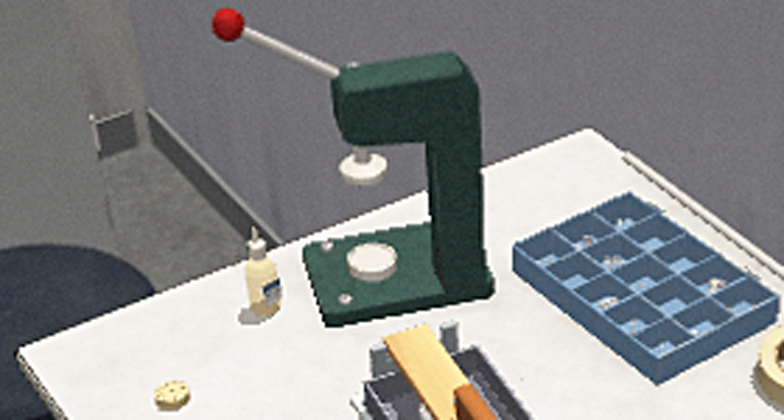

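Call:
{"fn": "apply_moves", "kwargs": {
  "deltas": [-3.5, 2, 0, 0, 0, 0, 0, -7, 4, 0, 0, 0, 0, 0, -10.5, 6, -1, 0, 0, 0, 0, -12.4, 7.5, -3, 0, 0, 0, 0, -12.4, 7.5, -6, 0, 0, 0, 0, -12.4, 7.5, -8, 0, 0, -0.2, 0, -12.4, 7.5, -8, 0, 0, -0.2, 0, -12.4, 7.5, -8, 0, 0, -0.2, 0, -12.4, 7.5, -8, 0, 0, -0.2, 0]
}}

```text
time_s: 39.63
ee_pos: [442.2, -4.2, 98.5]
tool_rot: [2.375, 2.054, -0.002]
wrist_force: [-0.6, -0.2, 0.1]
finger_gap: 0.997
```

Run:
```python
from h import *
info,p,d=snap('wrist','w22.png');C=cloud(info,d).reshape(-1,3);z=C[:,2]
g=(abs(z-44)<3)&(C[:,0]<480)&(C[:,0]>380)&(abs(C[:,1])<80);print(g.sum(),cv2.minAreaRect(C[g][:,:2].astype(np.float32)))
to(442.3,-3.5,20,-8.15)
```

```text
3835 ((441.83001708984375, -3.1729202270507812), (79.29352569580078, 17.703588485717773), 81.85297393798828)
t 39.68 tcp [442.4  -4.1  98.7] toolz [ 0.001 -0.002 -1.   ] yaxis deg -8.27 F [ 0.5  0.9 -0.1] gap 1.0 j7 [-0.56  0.6   0.65  2.37 -0.94  0.43  0.75]
delta cm [-0.01  0.06 -7.87] rot [0.1 0.  0.1]
```

View pics/w22.png

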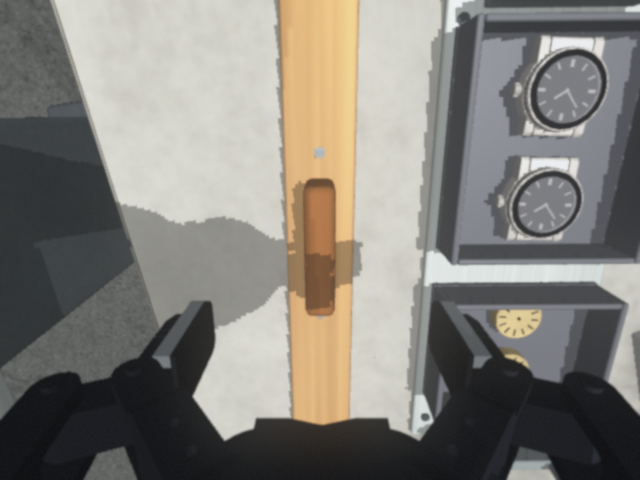

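Call:
{"fn": "apply_moves", "kwargs": {
  "deltas": [-0.05, 0.08, -3, 0, 0, 0.1, 0, -0.05, 0.08, -5.5, 0, 0, 0.1, 0, -0.05, 0.08, -7, 0, 0, 0.1, 0, -0.05, 0.08, -7.7, 0, 0, 0.1, 0, -0.05, 0.08, -7.8, 0, 0, 0.1, 0, -0.05, 0.08, -7.8, 0, 0, 0.1, 0, -0.05, 0.08, -7.8, 0, 0, 0.1, 0, -0.05, 0.08, -7.8, 0, 0, 0.1, 255, -0.05, 0.08, -7.8, 0, 0, 0.1, 255, -0.05, 0.08, -7.8, 0, 0, 0.1, 255, -0.05, 0.08, -7.8, 0, 0, 0.1, 255, -0.05, 0.08, -7.8, 0, 0, 0.1, 255, -0.05, 0.08, -7.8, 0, 0, 0.1, 255, -0.05, 0.08, -7.8, 0, 0, 0.1, 255, -0.05, 0.08, -7.8, 0, 0, 0.1, 255, -0.05, 0.08, -7.8, 0, 0, 0.1, 255, -0.05, 0.08, -7.8, 0, 0, 0.1, 255]
}}

```text
time_s: 41.1
ee_pos: [441.9, -3.1, 20.9]
tool_rot: [2.373, 2.057, -0.001]
wrist_force: [-0.6, 1.0, 5.4]
finger_gap: 0.197
```

Run:
```python
from h import *
to(572.5,-33.5,140,-7.95)
```

```text
t 41.1 tcp [441.9  -3.1  20.9] toolz [ 0.001 -0.001 -1.   ] yaxis deg -8.15 F [-0.6  1.   5.4] gap 0.197 j7 [-0.24  0.69  0.17  2.4  -1.03  0.12  0.78]
delta cm [13.06 -3.04 11.91] rot [0.1 0.  0.2]
```

Call:
{"fn": "apply_moves", "kwargs": {
  "deltas": [0, 0, 1, 0, 0, 0.2, 255, 0, 0, 2.5, 0, 0, 0.2, 255, 0, 0, 5, 0, 0, 0.2, 255, 0, 0, 8, 0, 0, 0.2, 255, 0, 0, 10, 0, 0, 0.2, 255, 2, -0.5, 11, 0, 0, 0.2, 255, 5, -1.2, 11, 0, 0, 0.2, 255, 8, -1.9, 11, 0, 0, 0.2, 255, 11, -2.6, 11, 0, 0, 0.2, 255, 13, -3, 11, 0, 0, 0.2, 255, 13, -3, 11, 0, 0, 0.2, 255, 13, -3, 9, 0, 0, 0.2, 255, 13, -3, 8, 0, 0, 0.2, 255, 13, -3, 8, 0, 0, 0.2, 255, 13, -3, 8, 0, 0, 0.2, 255]
}}

```text
time_s: 42.35
ee_pos: [570.8, -33.1, 100.4]
tool_rot: [2.371, 2.061, -0.003]
wrist_force: [0.1, 0.3, -2.1]
finger_gap: 0.196
```

Run:
```python
from h import *
to(572.5,-33.5,80,-7.95)
info,p,d=snap('wrist','w23.png');C=cloud(info,d).reshape(-1,3)
to(572.5,-33.5,80,-7.95)
c0=np.array([572.5,-33.5]);a=np.radians(-7.95);ex=np.array([np.cos(a),np.sin(a)]);ey=np.array([-ex[1],ex[0]])
L=np.c_[(C[:,:2]-c0)@ex,(C[:,:2]-c0)@ey];z=C[:,2];o=p.reshape(-1,3).astype(int);o=(o[:,0]-o[:,2])>60
b=o&(z>60)&(z<95)&(abs(L[:,0])<40)&(L[:,1]>42);Q=L[b];print('bar z',np.median(z[b]),Q.max(0),[ (round(y),round(float(np.mean(Q[abs(Q[:,1]-y)<4,0])),1),round(float(np.median(z[b][abs(Q[:,1]-y)<4])),1)) for y in range(50,170,20) if (abs(Q[:,1]-y)<4).any()])
m=~o&(abs(z-60)<2.5)&(abs(L[:,1]-148)<9)&(abs(L[:,0])<55);print('cheek',m.sum(),np.percentile(L[m],[1,99],axis=0) if m.any() else 0)
m=~o&(abs(z-38)<2)&(abs(L[:,0])<65)&(L[:,1]>-4)&(L[:,1]<140);print('rim',np.percentile(L[m],[1,99],axis=0))
```

```text
t 42.35 tcp [570.8 -33.1 100.4] toolz [-0.001 -0.001 -1.   ] yaxis deg -7.98 F [ 0.1  0.3 -2.1] gap 0.196 j7 [-0.46  0.69  0.64  2.09 -0.74  0.6   0.57]
delta cm [ 0.17 -0.04 -2.04] rot [ 0.1 -0.1  0. ]
t 42.4 tcp [571.3 -33.2 101. ] toolz [-0.    -0.001 -1.   ] yaxis deg -7.98 F [-0.6  0.  -1.6] gap 0.193 j7 [-0.46  0.69  0.64  2.09 -0.74  0.6   0.57]
delta cm [ 0.12 -0.03 -2.1 ] rot [ 0.1 -0.   0. ]
bar z 91.45291445499876 [ 20.72145783 116.6998475 ] [(50, -1.2, 91.5), (70, -1.2, 91.4), (90, -1.2, 91.4), (110, -1.1, 91.4)]
cheek 0 0
rim [[-55.9583507    3.43397636]
 [ 55.48720902 129.17476163]]
```

View pics/w23.png

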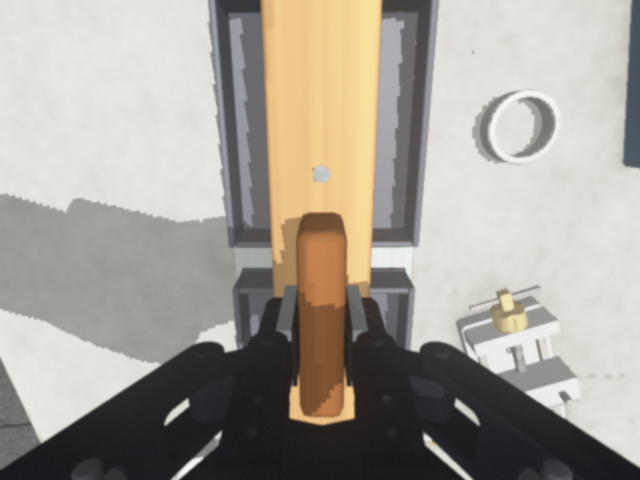

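Call:
{"fn": "apply_moves", "kwargs": {
  "deltas": [0.1, 0, -0.7, 0, 0, 0, 255, 0.1, 0, -1.4, 0, 0, 0, 255, 0.1, 0, -2.1, 0, 0, 0, 255, 0.1, 0, -2.7, 0, 0, 0, 255, 0.1, 0, -3.2, 0, 0, 0, 255, 0.1, 0, -3.5, 0, 0, 0, 255, 0.1, 0, -3.7, 0, 0, 0, 255, 0.1, 0, -3.8, 0, 0, 0, 255, 0.1, 0, -3.8, 0, 0, 0, 255, 0.1, 0, -3.8, 0, 0, 0, 255]
}}

```text
time_s: 43.23
ee_pos: [572.5, -33.3, 63.1]
tool_rot: [2.37, 2.061, -0.001]
wrist_force: [-0.2, -0.5, -2.6]
finger_gap: 0.196
```

Run:
```python
from h import *
to(572.5,-33.5,62.5,-7.95)
snap('side','s24.png',(180,160,380,330),4)
```

```text
t 43.23 tcp [572.5 -33.3  63.1] toolz [ 0.    -0.001 -1.   ] yaxis deg -7.98 F [-0.2 -0.5 -2.6] gap 0.196 j7 [-0.41  0.74  0.57  2.1  -0.8   0.53  0.62]
delta cm [ 0.   -0.02 -0.06] rot [0.1 0.  0. ]
```

View pics/s24.png

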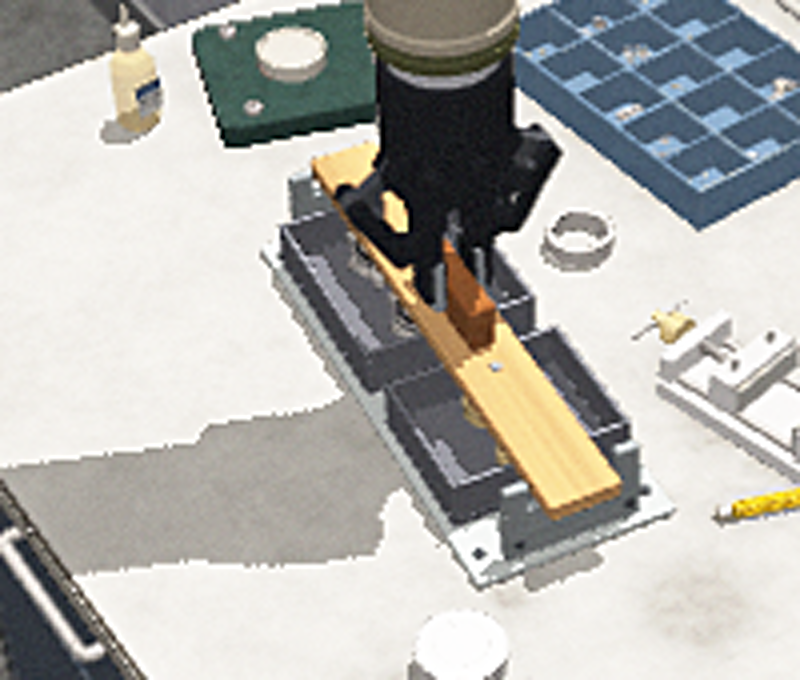

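Seated between the cheeks of both brackets. Lower 1 mm, release, rise.

Call:
{"fn": "apply_moves", "kwargs": {
  "deltas": [0, 0, -0.1, 0, 0, 0, 255, 0, 0, -0.15, 0, 0, 0, 255, 0, 0, -0.15, 0, 0, 0, 255, 0, 0, -0.15, 0, 0, 0, 0, 0, 0, -0.15, 0, 0, 0, 0, 0, 0, -0.15, 0, 0, 0, 0, 0, 0, -0.15, 0, 0, 0, 0, 0, 0, -0.15, 0, 0, 0, 0, 0, 0, 2, 0, 0, 0, 0, 0, 0, 5, 0, 0, 0, 0, 0, 0, 9, 0, 0, 0, 0, 0, 0, 13, 0, 0, 0, 0, -4, -2, 16, 0, 0, 0, 0, -8, -4, 18, 0, 0, 0, 0, -10, -6, 20, 0, 0, 0, 0, -10, -6, 20, 0, 0, 0, 0, -10, -6, 20, 0, 0, 0, 0, -10, -6, 20, 0, 0, 0, 0]
}}

```text
time_s: 44.78
ee_pos: [473.0, -92.9, 263.5]
tool_rot: [2.37, 2.06, 0.002]
wrist_force: [0.2, 0.4, -0.1]
finger_gap: 1.004
```

Run:
```python
from h import *
st()
info,p,d=snap('wrist','w25.png');C=cloud(info,d).reshape(-1,3)
c0=np.array([572.5,-33.5]);a=np.radians(-7.95);ex=np.array([np.cos(a),np.sin(a)]);ey=np.array([-ex[1],ex[0]])
L=np.c_[(C[:,:2]-c0)@ex,(C[:,:2]-c0)@ey];z=C[:,2];o=p.reshape(-1,3).astype(int);o=(o[:,0]-o[:,2])>60
b=o&(abs(z-54)<4)&(abs(L[:,0])<40);r=cv2.minAreaRect(L[b].astype(np.float32));print('bar',r,np.median(z[b]))
for y in range(-150,160,50):
    k=b&(abs(L[:,1]-y)<6)
    if k.any(): print(y,L[k,0].mean().round(1),np.median(z[k]).round(1))
m=~o&(abs(z-60)<2.5)&(abs(abs(L[:,1])-148)<9)&(abs(L[:,0])<55);print('cheek',m.sum(),np.percentile(L[m],[1,99],axis=0) if m.any() else 0)
snap('side','s25.png',(120,120,520,440),2)
info,p,d=snap('top','t25.png',(150,100,450,340),2.6)
```

```text
t 44.78 tcp [473.  -92.9 263.5] toolz [ 0.002 -0.    -1.   ] yaxis deg -7.99 F [ 0.2  0.4 -0.1] gap 1.004 j7 [-0.61  0.38  0.94  2.14 -0.42  0.82  0.45]
bar ((0.5601730346679688, -35.215423583984375), (260.3448791503906, 44.107505798339844), 89.83985900878906) 54.1608617528631
-150 0.4 54.2
-100 0.4 54.2
-50 0.4 54.2
0 -7.1 54.1
50 0.4 54.1
100 0.9 54.1
cheek 203 [[ -40.82696109 -151.63121073]
 [  41.47245655 -144.21786091]]
```

View pics/w25.png

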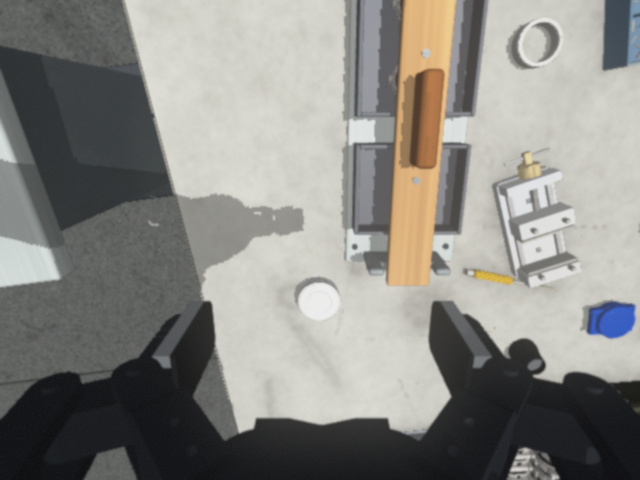

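View pics/s25.png

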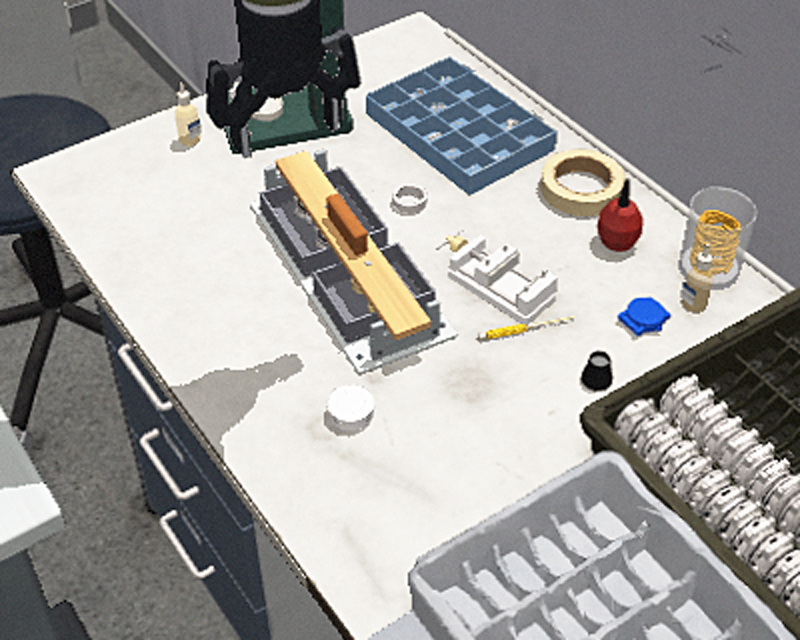

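View pics/t25.png

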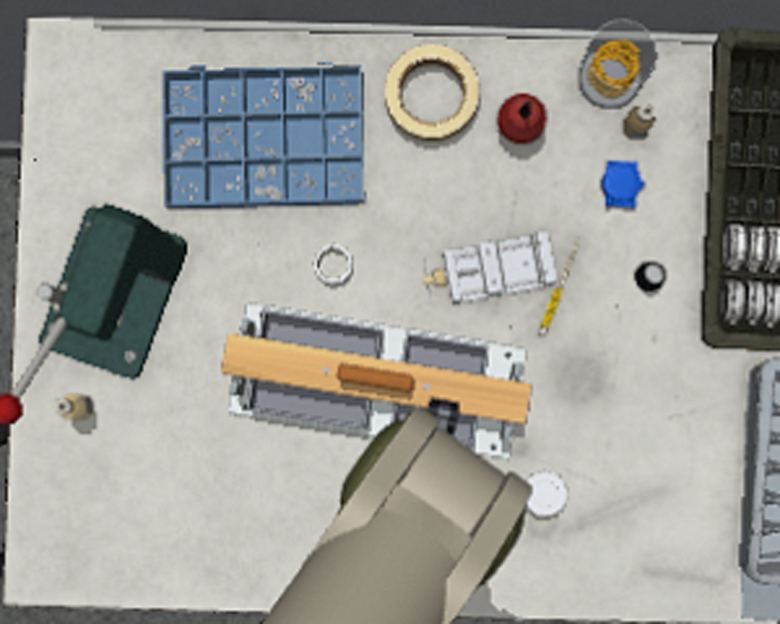

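```bash
python3 -c "
from workcell import *
print(finish_job())"
```

```text
the job is handed in; nothing more can be done
None
```

I handed the job in at about 45 s of the 210 s allowed. `finish_job()` gives no verdict.

**What I did:**
- I lifted the bar level out of both brackets and laid it flat on the bench.
- I stood the tin and the case ring on the bench.
- I put both watch cases in the wide bin, dial up, and both brass discs in the narrow bin.
- I laid the bar back in the brackets, grip up.
- I did not touch the loupe or either oil bottle.

**Last checks:**
- **Bar:** its top measured 54.2 mm above the bench, against 54 mm when seated. Its centre line was about 0.5 mm off the carrier's, its heading was within 0.2°, and its end lay where it should along the carrier.
- **Bins:** before the bar went back, wrist camera pictures showed both watches dial up in the wide bin and both discs flat in the narrow bin.
- **Bench:** the final pictures show the tin and ring flat on the bench and the gripper clear of everything. No watch cases or discs remain there except the blue look-alike.

**Checks that disagreed or were incomplete:**
- The mask network found none of the discs, so I located them from the depth readings and pictures. I saw no third disc, so I took it as absent.
- Top and wrist camera positions differed by up to about 4 mm. I mostly went by the wrist camera, and every grasp held.
- When closing on parts, the fingertips touched the bench or bin floor lightly, at most 15 N.

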